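# Press the mate canisters home in their sloping stand

## Robot

A 6-joint arm with a two-finger parallel gripper is mounted at the origin on the work surface. World frame = base frame: x ahead of the robot, y to its left, z up, the work surface at z = 0. Lengths are in m, angles in degrees, forces in N, time in s.
With the tool pointing down it reaches from about 0.3 to 0.875 m from the base axis. Payload 6.4 kg.
Tool frame: the origin (TCP) lies midway between the tips of the shut fingers; the grasp point (between the pads) lies 19 mm behind it; z points along the fingers, y is the direction in which the jaws open and shut (so a half turn about z gives the same grasp; the last joint's range is limited). The gripper opens to 85 mm and grips with 20 to 120 N. Pads are 22 mm wide; open, the fingers measure 114 mm over their backs; the gripper's body (76 mm by 85 mm) begins 54 mm behind the grasp point. The pads swing forward as they close: fully open they stand 13 mm farther back than shut.
Start: joints at [57.622, 10.359, 92.074, -0, 77.567, -11.82], TCP at [0.202, 0.538, 0.231] pointing down, gripper open.
Joint ranges: [-171.53, 171.53], [-51.25, 118.39], [17.06, 147.69], [-65.23, 245.23], [0, 150.52], [-178.68, 178.68]. Speed limits (degrees/s): [147.25, 147.25, 172.46, 180, 180, 180].

## Interface

Orientations are given as [roll, pitch, yaw] about the fixed x, y, z axes, in that order (R = Rz(yaw) Ry(pitch) Rx(roll)).
In Python, from workcell import * gives the robot as it stands.
- The arm moves only by the tool jog_arm, never from a script. Its argument "deltas" is a list of rows, each an object of numbers: "tx", "ty", "tz": the shift along the tool's x, y, z in cm; "rx", "ry", "rz": the turn, a rotation vector about the tool's x, y, z in rad; "jaw": the opening, from 0 (shut) to 1 (fully open). In form: [{"tx": .., "ty": .., "tz": .., "rx": .., "ry": .., "rz": .., "jaw": ..}, ...]. A call has 1 to 5 rows; each row shifts and turns the commanded pose from where the row before left it, along the tool's axes as they then stand; what a row does not reach is not made up. A row lasts 1/12 s, in which the tool goes at most 41.7 mm and 7.16 degrees, less where a joint would pass 70% of its speed; a pose out of reach is approached as far as the arm can. A call is refused whole if a number of a shift passes 4.17 or a number of a turn 0.125, either way. A call with a gripper value outside its range is refused whole. The fingers move at their own pace and stop on an object; the grip force is fixed at half the most. Time passes only in rows, so rows that do not move let the fingers close. It gives the time, the measured TCP pose, the force and the opening at its end, in the units of the state.
- get_state(): the state, without advancing time (a new reading comes with each control period).
- get_image(name): name is "side" or "top"; returns (picture, depth): 420x560x3 uint8, blue, green, red; 420x560 float32, m along the optical axis (not along the pixel's ray), 0 where there is no reading.
- get_calibration(name): a dict with "intrinsics" (3x3 intrinsics, pixels), "R" (3x3) and "t" (3): a world point X has camera coordinates R X + t. Camera axes: x right, y down, z forward; pixel columns grow to the right and rows downward; lengths in m; the calibration is good to about 2 mm. A picture is of the moment at which its call begins. get_calibration takes no time and is no camera call.
- hand_in(): hands the job in, once; it reports no verdict.
The state is a dict: "t": time; "joint_positions": joint angles; "joint_velocities": joint speeds; "tau": joint torques, N m; "tcp_pos": TCP position; "eef_rot": TCP orientation; "force": force on the tool from outside, world axes, zero at the start; "moment": the same for the moment, N m; "gripper_width": finger opening in m.
Only numpy, scipy, OpenCV 4.12 (cv2) and the standard library are available. Lean on these libraries where they do the work, as an engineer would, in place of code of your own. Each camera call takes 0.05 s, during which the arm holds its last target.

## Task

Put the round and the square canister away in the sloping bamboo stand, each in the empty nest of its own shape, and push each one past the nest's spring until it sits fully home on the floor of the nest. Leave the oblong canister in its nest and everything else on the shelf where it stands.

Things in the scene. Friction and masses are not known exactly. Their poses are not given: they have to be found in the camera images.
- round_tin: round aluminium canister, plain cylinder 60 diameter, 80 high to the flat lid; in the lid's centre a steel collar 28 diameter, 3 proud, with the press button sunk in it (pressing on the collar does not work the button); foot bevelled 2.5; stands upright; about 0.24 kg. Sizes in mm. Origin: centre of its underside, z along its axis to the lid.
- square_tin: square aluminium canister, 52 x 52, 80 high to the flat lid, on it the same 28 diameter, 3 proud collar with sunk button; edges and foot rounded 3; stands upright at any yaw; about 0.24 kg. Sizes in mm. Origin: centre of its underside, z up to the lid, x and y square to its sides.
- round_seat (a point): Sizes in mm. marked middle place on the board of the empty ROUND nest: centre of the nest's FLOOR if its block stood on its mark (it may have slid up to 10 along y). z out of the nest along its centre line, 28 deg from vertical, leaning to the robot's side; y level, along the row; x up the slope. Round pocket 62.5 diameter, 62 deep (18 of the body stays proud), about 1.2 clearance all round, sharp mouth.
- square_seat (a point): Sizes in mm. marked middle place on the board of the empty SQUARE nest: centre of the nest's FLOOR if its block stood on its mark (it may have slid up to 10 along y). z out of the nest along its centre line, 28 deg from vertical, leaning to the robot's side; y level, along the row; x up the slope. Square pocket 54.5 x 54.5, sides along x and y, 62 deep (18 of the body stays proud), about 1.2 clearance all round, sharp mouth.
- stand: bamboo board 150 (x) x 370 (y) x 12 mm, fixed; origin: centre of its underside. Three wedge blocks stand on it in any order, marks 116 mm apart, each 96 mm wide with a nest in the middle of its sloping face (110 mm up the slope). The two empty blocks slide along the row (3 N) and stand up to 10 mm off their marks, so look or feel for the mouth; shifting them is all right.
- round_spring (a joint): sprung level steel bar in the upper (+x) wall of the round nest, 26 mm below the mouth, 12 mm thick, standing 3.5 mm in. Value: metres yielded into the wall (0 to 0.004), 4 N at first and 0.8 N per mm. It rubs: a canister let go early hangs on it, short of the floor. Pushing past takes some 5 to 15 N along the axis, more if off centre; the floor then is a hard stop.
- square_spring (a joint): sprung level steel bar in the upper (+x) wall of the square nest, 26 mm below the mouth, 12 mm thick, standing 3.5 mm in. Value: metres yielded into the wall (0 to 0.004), 4 N at first and 0.8 N per mm. It rubs: a canister let go early hangs on it, short of the floor. Pushing past takes some 5 to 15 N along the axis, more if off centre; the floor then is a hard stop.
- oblong_tin: oblong aluminium canister, 36 x 64, 80 high plus a 3 collar, already home in the third (oblong) nest, leaning like the nest. Sizes in mm. Origin: centre of its underside, z to its lid, y (the 64 side) along the row. Leave it.
- mate_cup: round wooden mate cup with a glass liner and a steel bombilla leaning out (bombilla end 140 high, 65 out from the axis towards the cup's -x), 82 diameter, cup 87 high. Sizes in mm. Origin: centre of its underside. Leave it.
- saucers: stack of three white ceramic saucers, 140 diameter, 29 high. Sizes in mm. Origin: centre of the underside. Leave it.
- brush: bamboo bombilla brush, lying, 180 long along its x, 12 thick. Sizes in mm. Origin: middle, on its underside. Leave it.
- honey_jar: amber glass jar with steel lid, 62 diameter, 76 high. Sizes in mm. Origin: centre of its underside. Leave it.
- spoon: steel spoon with a wooden handle, lying, 150 mm long along its x. Leave it.
- sugar_bowl: small open white ceramic bowl, 80 diameter, 45 high. Sizes in mm. Origin: centre of its underside. Leave it.

How it is judged:
By the outcome, as a careful person would: the job done as asked, in the order asked, and still so for the second after the job is handed in, with the robot touching nothing.
It also fails if it takes over 72 s, if anything falls off the work surface, if the arm or the gripper's body presses on something with over 40 N, if the wrist force passes 120 N, or if a joint passes its speed limit or range.

## Working session

There is one attempt and no reset: what is moved stays moved. The work goes in short steps, Python scripts to look and compute and a tool call to move; the robot and the scene stay as the last step left them, time stands still between calls to the robot, and variables do not carry over. Pictures are saved under pics/ and viewed, and the job is handed in when it is done.

Besides the shell and the picture viewer there is one more tool, called by a JSON object that holds its "name" and its "arguments". jog_arm: Moves the arm, as the interface text tells. Its arguments: {"type":"object","properties":{"deltas":{"type":"array"}},"required":["deltas"]}

```bash
ls; mkdir -p pics; python3 - <<'E'
from workcell import *
import cv2,numpy as np
print(get_state())
for n in("top","side"):
    im,d=get_image(n); cv2.imwrite(f"pics/{n}0.png",im); np.savez(f"{n}0.npz",im=im,d=d)
    c=get_calibration(n); print(n,c)
E
```

```text
pics
{'t': 0.0, 'joint_positions': array([ 5.76222985e+01,  1.04013588e+01,  9.21315813e+01, -2.89121514e-05,
        7.75650580e+01, -1.18202748e+01]), 'joint_velocities': array([ 0.01239082, -0.0271024 ,  0.01099668,  0.06044582,  0.1039747 ,
       -0.0268128 ]), 'tau': array([-1.69269151e-03, -4.44885170e+01, -3.51333547e+01, -4.19793132e-04,
        9.21999308e-03,  2.61777394e-06]), 'tcp_pos': array([0.2016002 , 0.53792631, 0.23039001]), 'eef_rot': array([-1.79904074e+02, -2.00465413e-02,  1.59442563e+02]), 'force': array([-0.45673865, -0.56225467,  0.05887289]), 'moment': array([-0.03938739, -0.00898029, -0.00517333]), 'gripper_width': 0.08531027354684814}
top {'intrinsics': array([[481.62866998,   0.        , 278.77816804],
       [  0.        , 481.62866998, 207.03515299],
       [  0.        ,   0.        ,   1.        ]]), 'R': array([[-0.01492689, -0.99988509, -0.00264535],
       [-0.99633547,  0.01509663, -0.08418859],
       [ 0.08421885,  0.00137898, -0.99644633]]), 't': array([0.00742744, 0.4878526 , 1.39414336])}
side {'intrinsics': array([[442.17614092,   0.        , 279.30181837],
       [  0.        , 442.17614092, 218.6886778 ],
       [  0.        ,   0.        ,   1.        ]]), 'R': array([[ 0.99313525, -0.11532266, -0.0195718 ],
       [-0.08625644, -0.6090111 , -0.78845755],
       [ 0.07900758,  0.78473318, -0.61477772]]), 't': array([-0.47899838,  0.10611239,  1.08039123])}
```

View pics/top0.png

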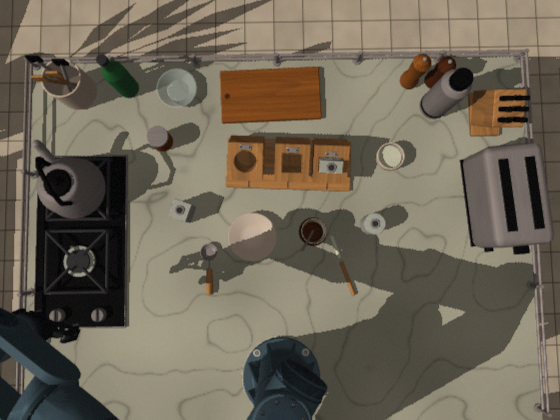

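View pics/side0.png

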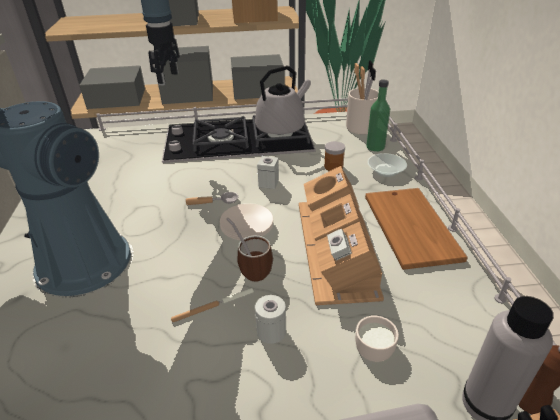

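```bash
cat > h.py <<'E'
import numpy as np,cv2
from workcell import *
def cloud(n,d):
    c=get_calibration(n);K=c["intrinsics"];R=c["R"];t=c["t"]
    v,u=np.mgrid[:d.shape[0],:d.shape[1]]
    P=np.stack([(u-K[0,2])/K[0,0]*d,(v-K[1,2])/K[1,1]*d,d],-1)
    return (P-t)@R
def proj(n,X):
    c=get_calibration(n);K=c["intrinsics"]
    p=(np.atleast_2d(X)@c["R"].T+c["t"])@K.T
    return p[:,:2]/p[:,2:]
E
python3 - <<'E'
from h import *
ims=[]
T=np.load("top0.npz");W=cloud("top",T["d"])
for (u,v) in[(180,206),(180,218),(372,218),(375,232),(245,160),(292,158),(331,165),(290,190),(240,140),(300,180),(200,300),(254,235)]:
    print((u,v),W[v,u].round(4))
im=T["im"]
cv2.imwrite("pics/st.png",cv2.resize(im[125:200,215:365],None,fx=5,fy=5,interpolation=2))
a=cv2.resize(im[190:235,150:225],None,fx=5,fy=5,interpolation=2);b=cv2.resize(im[200:245,340:415],None,fx=5,fy=5,interpolation=2)
cv2.imwrite("pics/tins.png",np.hstack([a,b]))
S=np.load("side0.npz");cv2.imwrite("pics/sst.png",cv2.resize(S["im"][160:310,240:400],None,fx=4,fy=4,interpolation=2))
E
```

```text
(180, 206) [0.4893 0.2764 0.088 ]
(180, 218) [0.4564 0.2787 0.0765]
(372, 218) [ 0.4482 -0.2617  0.0771]
(375, 232) [ 0.4087 -0.2683  0.0803]
(245, 160) [0.6251 0.0965 0.0428]
(292, 158) [ 0.6276 -0.0404  0.0499]
(331, 165) [ 0.5914 -0.1441  0.1311]
(290, 190) [ 0.5411 -0.0344 -0.0075]
(240, 140) [0.6689 0.105  0.1116]
(300, 180) [ 0.5579 -0.0609  0.0857]
(200, 300) [0.2196 0.2351 0.0009]
(254, 235) [0.4072 0.0742 0.0117]
```

View pics/st.png

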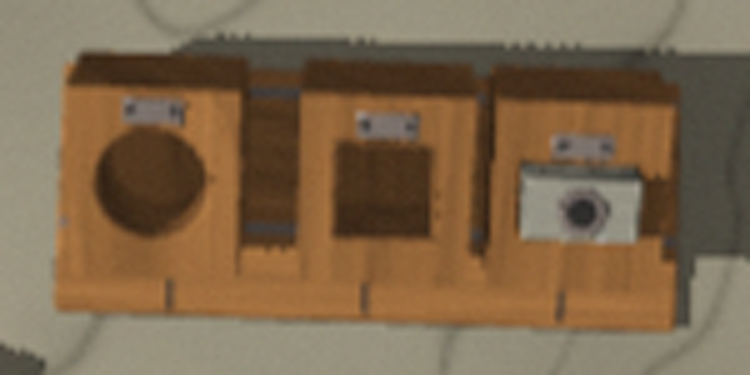

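View pics/tins.png

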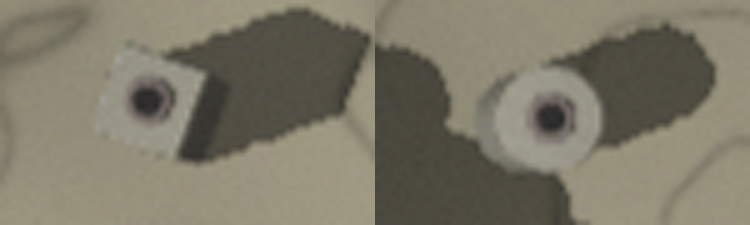

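View pics/sst.png

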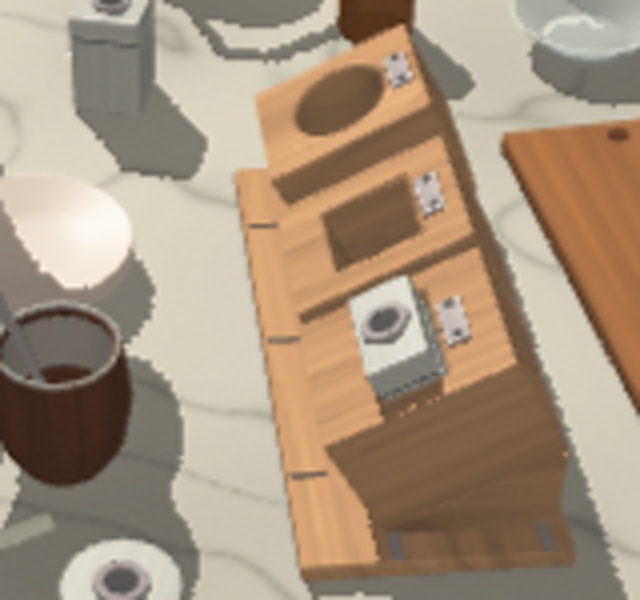

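```bash
cat > m1.py <<'E'
from h import *
T=np.load("top0.npz");S=np.load("side0.npz")
WT=cloud("top",T["d"]);WS=cloud("side",S["d"])
# table level
for n,W in(("top",WT),("side",WS)):
    m=(abs(W[...,2])<.01)&(W[...,0]>.25)&(W[...,0]<.7)&(abs(W[...,1])<.35)
    print(n,"table z med",np.median(W[m][:,2]),"std",W[m][:,2].std())
# face plane: predicted normal (-sin28,0,cos28); robust fit
def ransac(P):
    rng=np.random.default_rng(0);best=None
    n0=np.array([-np.sin(np.radians(28)),0,np.cos(np.radians(28))])
    for i in range(600):
        a=P[rng.choice(len(P),3,False)];n=np.cross(a[1]-a[0],a[2]-a[0]);L=np.linalg.norm(n)
        if L<1e-5: continue
        n/=L; n*=np.sign(n@n0)
        if n@n0<.98: continue
        k=abs((P-a[0])@n)<.003
        if best is None or k.sum()>best.sum(): best=k
    for _ in range(5):
        c=P[best].mean(0);n=np.linalg.svd(P[best]-c)[2][2];n*=np.sign(n[2]);best=abs((P-c)@n)<.004
    return n,c,best.sum()
for n,W in(("top",WT),("side",WS)):
    m=(W[...,0]>.54)&(W[...,0]<.68)&(W[...,1]>-.2)&(W[...,1]<.16)&(W[...,2]>.05)&(W[...,2]<.14)
    P=W[m]; nn,c,k=ransac(P)
    print(n,len(P),k,"n",nn.round(4),"tilt",np.degrees(np.arccos(nn[2])),"yaw",np.degrees(np.arctan2(-nn[1],-nn[0])),"c",c.round(4))
# canisters: lid points
for nm,c0 in(("round",(.43,-.265)),("square",(.475,.278))):
  for n,W in(("top",WT),("side",WS)):
    m=(np.hypot(W[...,0]-c0[0],W[...,1]-c0[1])<.06)&(W[...,2]>.07)&(W[...,2]<.092)
    P=W[m];print(nm,n,len(P),P.mean(0).round(4),np.ptp(P,0).round(4),np.median(P[:,2]).round(4))
E
python3 m1.py
```

```text
top table z med 0.0004436305020789018 std 0.0032630618311700584
side table z med 0.0018059850644192381 std 0.0015773345238911313
top 4309 2494 n [-0.4737  0.0238  0.8804] tilt 28.310491482812658 yaw -2.8751755890542716 c [ 0.6035 -0.0308  0.1087]
side 5623 2856 n [-0.471   0.0247  0.8818] tilt 28.14441958288727 yaw -3.002024824134891 c [ 0.6047 -0.0562  0.1095]
round top 361 [ 0.4317 -0.2659  0.0806] [0.0565 0.0576 0.0193] 0.0804
round side 681 [ 0.4343 -0.2739  0.0811] [0.0588 0.0597 0.0168] 0.0816
square top 351 [0.4777 0.2792 0.0805] [0.0651 0.0642 0.0204] 0.0805
square side 230 [0.4813 0.2703 0.0805] [0.0645 0.0653 0.0176] 0.0815
```

```bash
cat >> h.py <<'E'
YAW=np.radians(-2.94);TL=np.radians(28)
ex0=np.array([np.cos(YAW),np.sin(YAW),0]);EY=np.array([-np.sin(YAW),np.cos(YAW),0])
EX=ex0*np.cos(TL)+np.array([0,0,np.sin(TL)]);EZ=-ex0*np.sin(TL)+np.array([0,0,np.cos(TL)])
def rectify(n,im,O,ax,ay,w,h,s=.0004):
    # out image: right = -ay, up = +ax, centred O
    def f(i,j): return O+ax*(h/2-j)*s-ay*(i-w/2)*s
    src=np.float32([[0,0],[w,0],[w,h],[0,h]])
    dst=np.float32([proj(n,f(*p))[0] for p in src])
    return cv2.warpPerspective(im,cv2.getPerspectiveTransform(dst,src),(w,h),flags=cv2.INTER_LINEAR)
E
cat > m2.py <<'E'
from h import *
T=np.load("top0.npz");S=np.load("side0.npz")
print("EZ",EZ,[EZ@c for c in ([0.6035,-0.0308,0.1087],[0.6047,-0.0562,0.1095])])
d=np.mean([EZ@c for c in ([0.6035,-0.0308,0.1087],[0.6047,-0.0562,0.1095])])
O=np.array([.61,-.02,0.]);O[2]=(d-EZ[:2]@O[:2])/EZ[2]
print("O",O)
w,h=900,340
r=[rectify(n,D["im"],O,EX,EY,w,h) for n,D in(("top",T),("side",S))]
for q in r:
    for i in range(0,w,50): cv2.line(q,(i,0),(i,6 if i%250 else 14),(0,0,255),1)
    for j in range(0,h,50): cv2.line(q,(0,j),(6,j),(0,0,255),1)
cv2.imwrite("pics/rect.png",cv2.resize(np.vstack(r),(795,600)))
np.savez("rect.npz",a=r[0],b=r[1],O=O)
for k,O2 in(("round",[.432,-.266,.08]),("square",[.478,.279,.08])):
    q=[rectify(n,D["im"],np.array(O2),np.array([1.,0,0]),np.array([0,1.,0]),380,380,.00025) for n,D in(("top",T),("side",S))]
    for p in q: cv2.line(p,(190,0),(190,10),(0,0,255),1);cv2.line(p,(0,190),(10,190),(0,0,255),1)
    cv2.imwrite(f"pics/lid_{k}.png",np.hstack(q))
E
python3 m2.py
```

```text
EZ [-0.46885364  0.02407927  0.88294759] [np.float64(-0.18771841073500992), np.float64(-0.18818629059161565)]
O [ 0.61       -0.02        0.11159208]
```

View pics/rect.png

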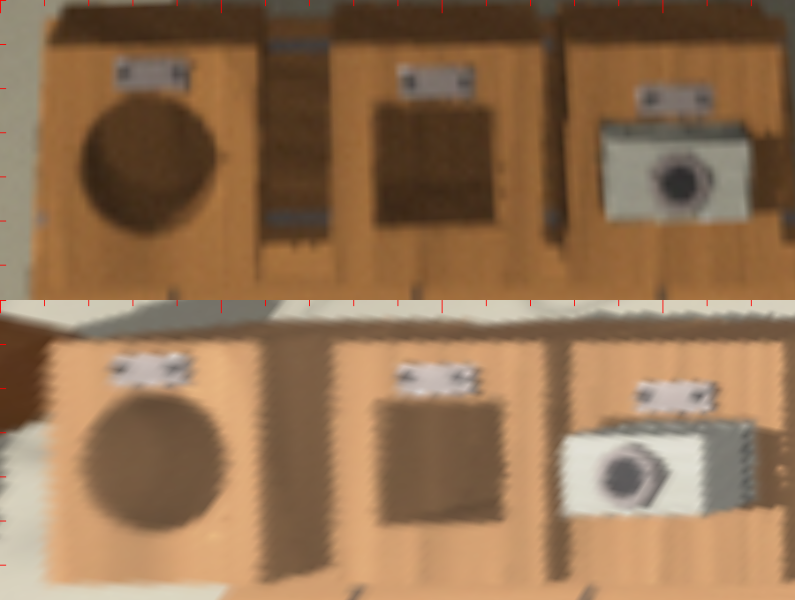

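View pics/lid_round.png

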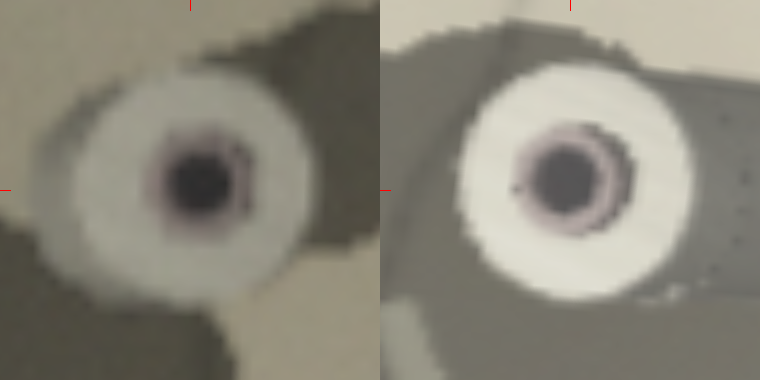

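View pics/lid_square.png

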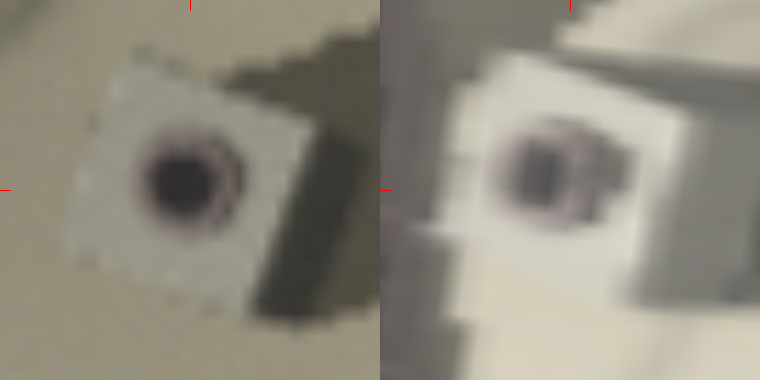

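```bash
cat >> h.py <<'E'
from scipy.spatial.transform import Rotation as Ro
def Rt(rpy): return Ro.from_euler("xyz",rpy,degrees=True)
def nestR(tilt=28): 
    z=-(-ex0*np.sin(np.radians(tilt))+np.array([0,0,np.cos(np.radians(tilt))])); y=EY; x=np.cross(y,z); return Ro.from_matrix(np.stack([x,y,z],1))
def plan(pos,R=None,step=.035,rstep=.11,p0=None,R0=None):
    s=get_state(); p=s["tcp_pos"] if p0 is None else np.array(p0); q=Rt(s["eef_rot"]) if R0 is None else R0
    R=q if R is None else R
    dv=(q.inv()*R).as_rotvec();n=int(max(np.ceil(np.linalg.norm(np.array(pos)-p)/step),np.ceil(np.abs(dv).max()/rstep),1))
    rows=[];d=(np.array(pos)-p)/n
    print("t",s["t"],"dist",np.linalg.norm(np.array(pos)-p),"rot",dv.round(4),"n",n)
    for i in range(n):
        qi=q*Ro.from_rotvec(dv*i/n); rows.append((qi.inv().apply(d)*100,dv/n))
    for i,(a,b) in enumerate(rows):
        if i==0 or np.abs(a-rows[i-1][0]).max()>.02: print(i,"t",a.round(3),"r",b.round(4))
MR=None
E
python3 - <<'E'
from h import *
O=np.load("rect.npz")["O"]-EZ*.0006
for k,x,y in(("round",-.0058,.1117),("square",-.0058,-.018)):print(k,O+EX*x+EY*y)
print(nestR().as_euler("xyz",degrees=True))
plan([.4337,-.2673,.2],Ro.from_euler("xyz",[180,0,177],degrees=True))
E
```

```text
round [0.61089607 0.09180119 0.10833937]
square [ 0.60424373 -0.03772809  0.10833937]
[-180.     28.    177.06]
t 0.1 dist 0.8385800672883182 rot [-0.0015 -0.0006 -0.3064] n 24
0 t [-2.084 -2.802  0.131] r [-0.0001 -0.     -0.0128]
1 t [-2.048 -2.828  0.131] r [-0.0001 -0.     -0.0128]
2 t [-2.011 -2.854  0.131] r [-0.0001 -0.     -0.0128]
3 t [-1.975 -2.88   0.13 ] r [-0.0001 -0.     -0.0128]
4 t [-1.938 -2.905  0.13 ] r [-0.0001 -0.     -0.0128]
5 t [-1.901 -2.929  0.13 ] r [-0.0001 -0.     -0.0128]
6 t [-1.863 -2.953  0.13 ] r [-0.0001 -0.     -0.0128]
7 t [-1.825 -2.977  0.13 ] r [-0.0001 -0.     -0.0128]
8 t [-1.787 -3.     0.13 ] r [-0.0001 -0.     -0.0128]
9 t [-1.749 -3.022  0.13 ] r [-0.0001 -0.     -0.0128]
10 t [-1.71  -3.044  0.129] r [-0.0001 -0.     -0.0128]
11 t [-1.671 -3.066  0.129] r [-0.0001 -0.     -0.0128]
12 t [-1.632 -3.087  0.129] r [-0.0001 -0.     -0.0128]
13 t [-1.592 -3.108  0.129] r [-0.0001 -0.     -0.0128]
14 t [-1.552 -3.128  0.129] r [-0.0001 -0.     -0.0128]
15 t [-1.512 -3.147  0.129] r [-0.0001 -0.     -0.0128]
16 t [-1.472 -3.166  0.128] r [-0.0001 -0.     -0.0128]
17 t [-1.431 -3.185  0.128] r [-0.0001 -0.     -0.0128]
18 t [-1.391 -3.203  0.128] r [-0.0001 -0.     -0.0128]
19 t [-1.35  -3.22   0.128] r [-0.0001 -0.     -0.0128]
20 t [-1.308 -3.237  0.128] r [-0.0001 -0.     -0.0128]
21 t [-1.267 -3.254  0.127] r [-0.0001 -0.     -0.0128]
22 t [-1.225 -3.27   0.127] r [-0.0001 -0.     -0.0128]
23 t [-1.183 -3.285  0.127] r [-0.0001 -0.     -0.0128]
```

{"name": "jog_arm", "arguments": {"deltas": [{"tx": -2.0, "ty": -2.8, "rz": -0.1}, {"tx": -1.8, "ty": -3.0, "rz": -0.1}, {"tx": -1.5, "ty": -3.2, "rz": -0.106}, {"tx": -1.2, "ty": -3.3}, {"tx": -1.2, "ty": -3.3}]}}

```text
invalid input at $.deltas[0]: expected keys tx, ty, tz, rx, ry, rz, jaw
```

{"name": "jog_arm", "arguments": {"deltas": [{"tx": -1.2, "ty": -3.4}, {"tx": -1.2, "ty": -3.4}, {"tx": -1.2, "ty": -3.4}, {"tx": -1.2, "ty": -3.4}, {"tx": -1.2, "ty": -3.4}]}}

```text
invalid input at $.deltas[0]: expected keys tx, ty, tz, rx, ry, rz, jaw
```

{"name": "jog_arm", "arguments": {"deltas": [{"tx": -1.2, "ty": -3.4}, {"tx": -1.2, "ty": -3.4}, {"tx": -1.2, "ty": -3.4}, {"tx": -1.2, "ty": -3.4}, {"tx": -1.2, "ty": -3.4}]}}

```text
invalid input at $.deltas[0]: expected keys tx, ty, tz, rx, ry, rz, jaw
```

```bash
python3 - <<'E'
from h import *
plan([.4337,-.2673,.15],Ro.from_euler("xyz",[180,0,177],degrees=True))
E
```

```text
t 0.1 dist 0.8418807681484575 rot [-0.0015 -0.0006 -0.3064] n 25
0 t [-2.    -2.689  0.326] r [-0.0001 -0.     -0.0123]
1 t [-1.967 -2.714  0.325] r [-0.0001 -0.     -0.0123]
2 t [-1.934 -2.738  0.325] r [-0.0001 -0.     -0.0123]
3 t [-1.9   -2.761  0.325] r [-0.0001 -0.     -0.0123]
4 t [-1.866 -2.784  0.325] r [-0.0001 -0.     -0.0123]
5 t [-1.832 -2.807  0.325] r [-0.0001 -0.     -0.0123]
6 t [-1.797 -2.829  0.325] r [-0.0001 -0.     -0.0123]
7 t [-1.762 -2.851  0.325] r [-0.0001 -0.     -0.0123]
8 t [-1.727 -2.872  0.325] r [-0.0001 -0.     -0.0123]
9 t [-1.692 -2.893  0.324] r [-0.0001 -0.     -0.0123]
10 t [-1.656 -2.914  0.324] r [-0.0001 -0.     -0.0123]
11 t [-1.621 -2.934  0.324] r [-0.0001 -0.     -0.0123]
12 t [-1.584 -2.954  0.324] r [-0.0001 -0.     -0.0123]
13 t [-1.548 -2.973  0.324] r [-0.0001 -0.     -0.0123]
14 t [-1.512 -2.992  0.324] r [-0.0001 -0.     -0.0123]
15 t [-1.475 -3.01   0.323] r [-0.0001 -0.     -0.0123]
16 t [-1.438 -3.028  0.323] r [-0.0001 -0.     -0.0123]
17 t [-1.401 -3.045  0.323] r [-0.0001 -0.     -0.0123]
18 t [-1.363 -3.062  0.323] r [-0.0001 -0.     -0.0123]
19 t [-1.325 -3.079  0.323] r [-0.0001 -0.     -0.0123]
20 t [-1.288 -3.095  0.323] r [-0.0001 -0.     -0.0123]
21 t [-1.25  -3.11   0.323] r [-0.0001 -0.     -0.0123]
22 t [-1.211 -3.126  0.322] r [-0.0001 -0.     -0.0123]
23 t [-1.173 -3.14   0.322] r [-0.0001 -0.     -0.0123]
24 t [-1.134 -3.154  0.322] r [-0.0001 -0.     -0.0123]
```

All keys are needed in each row.

{"name": "jog_arm", "arguments": {"deltas": [{"tx": -2.0, "ty": -2.8, "tz": 0, "rx": 0, "ry": 0, "rz": -0.1, "jaw": 1}, {"tx": -1.8, "ty": -3.0, "tz": 0, "rx": 0, "ry": 0, "rz": -0.1, "jaw": 1}, {"tx": -1.5, "ty": -3.2, "tz": 0, "rx": 0, "ry": 0, "rz": -0.106, "jaw": 1}, {"tx": -1.2, "ty": -3.4, "tz": 0, "rx": 0, "ry": 0, "rz": 0, "jaw": 1}, {"tx": -1.2, "ty": -3.4, "tz": 0, "rx": 0, "ry": 0, "rz": 0, "jaw": 1}]}}

```text
t: 0.52
tcp_pos: [0.2504, 0.3668, 0.2308]
eef_rot: [-180.0, -0.0, 177.1]
force: [0.6, -0.7, -0.1]
gripper_width: 0.0856
```

{"name": "jog_arm", "arguments": {"deltas": [{"tx": -1.2, "ty": -3.4, "tz": 0, "rx": 0, "ry": 0, "rz": 0, "jaw": 1}, {"tx": -1.2, "ty": -3.4, "tz": 0, "rx": 0, "ry": 0, "rz": 0, "jaw": 1}, {"tx": -1.2, "ty": -3.4, "tz": 0, "rx": 0, "ry": 0, "rz": 0, "jaw": 1}, {"tx": -1.2, "ty": -3.4, "tz": 0, "rx": 0, "ry": 0, "rz": 0, "jaw": 1}, {"tx": -1.2, "ty": -3.4, "tz": 0, "rx": 0, "ry": 0, "rz": 0, "jaw": 1}]}}

```text
t: 0.93
tcp_pos: [0.3013, 0.194, 0.2311]
eef_rot: [-180.0, 0.0, 177.0]
force: [0.6, -0.4, -0.8]
gripper_width: 0.0854
```

{"name": "jog_arm", "arguments": {"deltas": [{"tx": -1.2, "ty": -3.4, "tz": 0, "rx": 0, "ry": 0, "rz": 0, "jaw": 1}, {"tx": -1.2, "ty": -3.4, "tz": 0, "rx": 0, "ry": 0, "rz": 0, "jaw": 1}, {"tx": -1.2, "ty": -3.4, "tz": 0, "rx": 0, "ry": 0, "rz": 0, "jaw": 1}, {"tx": -1.2, "ty": -3.4, "tz": 0, "rx": 0, "ry": 0, "rz": 0, "jaw": 1}, {"tx": -1.2, "ty": -3.4, "tz": 0, "rx": 0, "ry": 0, "rz": 0, "jaw": 1}]}}

```text
t: 1.35
tcp_pos: [0.3524, 0.0208, 0.2313]
eef_rot: [-180.0, 0.0, 177.0]
force: [0.8, 0.4, 0.9]
gripper_width: 0.0857
```

```bash
python3 - <<'E'
from h import *
plan([.4337,-.2673,.15],Ro.from_euler("xyz",[180,0,177],degrees=True))
E
```

```text
t 1.35 dist 0.3101837598957524 rot [-0.      0.0006 -0.0006] n 9
0 t [-1.071 -3.149  0.904] r [-0.      0.0001 -0.0001]
```

{"name": "jog_arm", "arguments": {"deltas": [{"tx": -1.1, "ty": -3.2, "tz": 0.4, "rx": 0, "ry": 0, "rz": 0, "jaw": 1}, {"tx": -1.1, "ty": -3.2, "tz": 0.4, "rx": 0, "ry": 0, "rz": 0, "jaw": 1}, {"tx": -1.1, "ty": -3.2, "tz": 0.4, "rx": 0, "ry": 0, "rz": 0, "jaw": 1}, {"tx": -1.1, "ty": -3.2, "tz": 0.4, "rx": 0, "ry": 0, "rz": 0, "jaw": 1}, {"tx": -1.1, "ty": -3.2, "tz": 0.4, "rx": 0, "ry": 0, "rz": 0, "jaw": 1}]}}

```text
t: 1.77
tcp_pos: [0.3989, -0.1419, 0.2109]
eef_rot: [180.0, -0.0, 176.9]
force: [0.5, 0.3, 0.8]
gripper_width: 0.0853
```

{"name": "jog_arm", "arguments": {"deltas": [{"tx": -1.04, "ty": -3.1, "tz": 1.5, "rx": 0, "ry": 0, "rz": 0, "jaw": 1}, {"tx": -1.04, "ty": -3.1, "tz": 1.5, "rx": 0, "ry": 0, "rz": 0, "jaw": 1}, {"tx": -1.04, "ty": -3.1, "tz": 1.5, "rx": 0, "ry": 0, "rz": 0, "jaw": 1}, {"tx": -1.04, "ty": -3.04, "tz": 1.5, "rx": 0, "ry": 0, "rz": 0, "jaw": 1}, {"tx": 0, "ty": 0, "tz": 0, "rx": 0, "ry": 0, "rz": 0, "jaw": 1}]}}

```text
t: 2.18
tcp_pos: [0.4333, -0.2692, 0.1474]
eef_rot: [179.9, -0.2, 176.8]
force: [-0.7, 0.3, 0.2]
gripper_width: 0.0858
```

```bash
python3 - <<'E'
from h import *
plan([.4337,-.2673,.047],Ro.from_euler("xyz",[180,0,177],degrees=True))
im,d=get_image("side");cv2.imwrite("pics/s1.png",cv2.resize(im[230:400,200:360],None,fx=3.5,fy=3.5,interpolation=2))
E
```

```text
t 2.1833 dist 0.10040701809883115 rot [ 0.0019 -0.0037 -0.0039] n 3
0 t [-0.023  0.058  3.346] r [ 0.0006 -0.0012 -0.0013]
```

View pics/s1.png

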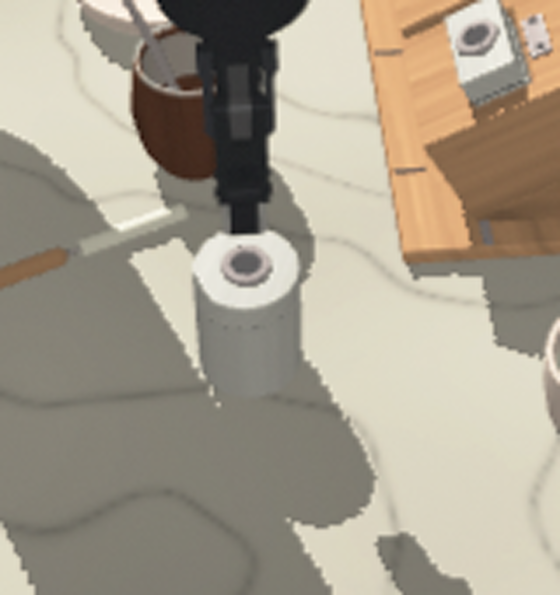

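{"name": "jog_arm", "arguments": {"deltas": [{"tx": 0, "ty": 0, "tz": 2.5, "rx": 0, "ry": 0, "rz": 0, "jaw": 1}, {"tx": 0, "ty": 0, "tz": 3.0, "rx": 0, "ry": 0, "rz": 0, "jaw": 1}, {"tx": 0, "ty": 0, "tz": 3.0, "rx": 0, "ry": 0, "rz": 0, "jaw": 1}, {"tx": 0, "ty": 0, "tz": 1.5, "rx": 0, "ry": 0, "rz": 0, "jaw": 1}, {"tx": 0, "ty": 0, "tz": 0, "rx": 0, "ry": 0, "rz": 0, "jaw": 1}]}}

```text
t: 2.65
tcp_pos: [0.4317, -0.2624, 0.0482]
eef_rot: [179.7, -0.3, 177.0]
force: [-0.6, 0.7, -0.7]
gripper_width: 0.0856
```

{"name": "jog_arm", "arguments": {"deltas": [{"tx": 0, "ty": 0, "tz": 0, "rx": 0, "ry": 0, "rz": 0, "jaw": 0.5}, {"tx": 0, "ty": 0, "tz": 0, "rx": 0, "ry": 0, "rz": 0, "jaw": 0.5}, {"tx": 0, "ty": 0, "tz": 0, "rx": 0, "ry": 0, "rz": 0, "jaw": 0.4}, {"tx": 0, "ty": 0, "tz": 0, "rx": 0, "ry": 0, "rz": 0, "jaw": 0.4}, {"tx": 0, "ty": 0, "tz": 0, "rx": 0, "ry": 0, "rz": 0, "jaw": 0.4}]}}

```text
t: 3.07
tcp_pos: [0.4354, -0.2666, 0.0538]
eef_rot: [-179.9, 0.2, 177.0]
force: [-1.3, 0.7, 7.0]
gripper_width: 0.0581
```

```bash
python3 - <<'E'
from h import *
s=get_state();print(s["t"],s["tcp_pos"],s["eef_rot"],s["force"],s["gripper_width"])
im,d=get_image("side");cv2.imwrite("pics/s2.png",cv2.resize(im[230:400,200:360],None,fx=3.5,fy=3.5,interpolation=2))
E
```

```text
3.0667 [ 0.43539576 -0.2666403   0.05375741] [-1.79853769e+02  1.76788938e-01  1.76981250e+02] [-1.26841939  0.74851528  6.97720642] 0.05813044307860973
```

View pics/s2.png

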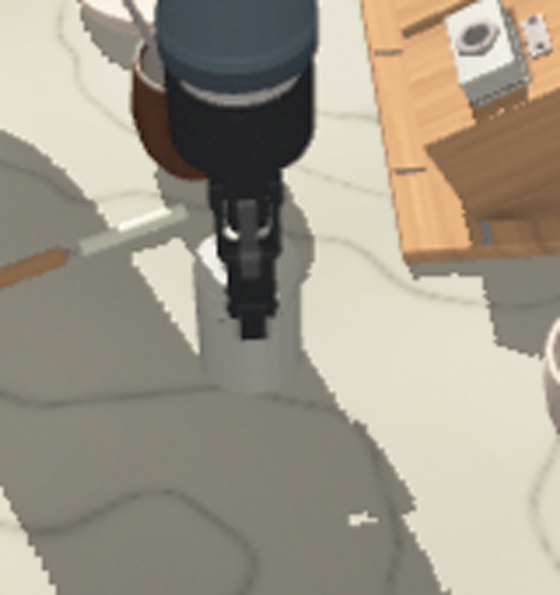

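{"name": "jog_arm", "arguments": {"deltas": [{"tx": 0, "ty": 0, "tz": -0.5, "rx": 0, "ry": 0, "rz": 0, "jaw": 0.4}, {"tx": 0, "ty": 0, "tz": -1.5, "rx": 0, "ry": 0, "rz": 0, "jaw": 0.4}, {"tx": 0, "ty": 0, "tz": 0, "rx": 0, "ry": 0, "rz": 0, "jaw": 0.4}, {"tx": 0, "ty": 0, "tz": 0, "rx": 0, "ry": 0, "rz": 0, "jaw": 0.4}, {"tx": 0, "ty": 0, "tz": 0, "rx": 0, "ry": 0, "rz": 0, "jaw": 0.4}]}}

```text
t: 3.53
tcp_pos: [0.434, -0.2654, 0.0712]
eef_rot: [-180.0, 0.0, 177.0]
force: [-0.3, 0.1, -4.5]
gripper_width: 0.0583
```

```bash
python3 - <<'E'
from h import *
s=get_state();print(s["t"],s["tcp_pos"],s["eef_rot"],s["force"],s["gripper_width"])
im,d=get_image("side");cv2.imwrite("pics/s3.png",cv2.resize(im[230:400,200:360],None,fx=3.5,fy=3.5,interpolation=2))
s=get_state();print(s["t"],s["tcp_pos"],s["eef_rot"],s["force"],s["gripper_width"])
E
```

```text
3.5333 [ 0.4339725  -0.26539021  0.07121758] [-1.79993210e+02  9.05527451e-03  1.76978094e+02] [-0.25701481  0.07689334 -4.4942556 ] 0.05831121335566486
3.5833 [ 0.4337403  -0.26520316  0.07086006] [ 1.79974678e+02 -2.64724331e-02  1.76977120e+02] [-0.43107144 -0.05464267 -3.04967716] 0.05853412030910549
```

View pics/s3.png

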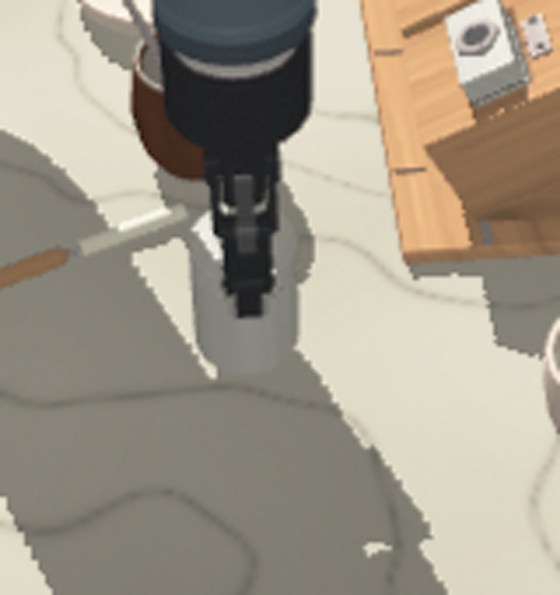

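{"name": "jog_arm", "arguments": {"deltas": [{"tx": 0, "ty": 0, "tz": -2, "rx": 0, "ry": 0, "rz": 0, "jaw": 0.4}, {"tx": 0, "ty": 0, "tz": -3.5, "rx": 0, "ry": 0, "rz": 0, "jaw": 0.4}, {"tx": 0, "ty": 0, "tz": -3.5, "rx": 0, "ry": 0, "rz": 0, "jaw": 0.4}, {"tx": 0, "ty": 0, "tz": -3.5, "rx": 0, "ry": 0, "rz": 0, "jaw": 0.4}, {"tx": -1, "ty": 2, "tz": -3.5, "rx": 0, "ry": 0, "rz": 0, "jaw": 0.4}]}}

```text
t: 4.0
tcp_pos: [0.4437, -0.248, 0.232]
eef_rot: [-180.0, -0.1, 176.8]
force: [1.6, -1.3, -3.1]
gripper_width: 0.0583
```

```bash
python3 - <<'E'
from h import *
M=np.array([.6109,.0918,.1083])
p=M+EZ*.13; print(p)
plan(p,nestR(),.03)
E
```

```text
[0.54994903 0.09493031 0.22308319]
t 4.0 dist 0.35910626739094953 rot [-0.0019 -0.4905 -0.0042] n 12
0 t [-0.725  2.902  0.071] r [-0.0002 -0.0409 -0.0003]
1 t [-0.723  2.902  0.101] r [-0.0002 -0.0409 -0.0003]
2 t [-0.719  2.902  0.131] r [-0.0002 -0.0409 -0.0003]
3 t [-0.714  2.902  0.161] r [-0.0002 -0.0409 -0.0003]
4 t [-0.708  2.901  0.19 ] r [-0.0002 -0.0409 -0.0003]
5 t [-0.701  2.901  0.219] r [-0.0002 -0.0409 -0.0003]
6 t [-0.692  2.901  0.248] r [-0.0002 -0.0409 -0.0003]
7 t [-0.682  2.901  0.277] r [-0.0002 -0.0409 -0.0003]
8 t [-0.671  2.9    0.305] r [-0.0002 -0.0409 -0.0003]
9 t [-0.659  2.9    0.333] r [-0.0002 -0.0409 -0.0003]
10 t [-0.646  2.9    0.36 ] r [-0.0002 -0.0409 -0.0003]
11 t [-0.632  2.899  0.386] r [-0.0002 -0.0409 -0.0003]
```

{"name": "jog_arm", "arguments": {"deltas": [{"tx": -0.72, "ty": 2.9, "tz": 0.05, "rx": 0, "ry": -0.041, "rz": 0, "jaw": 0.4}, {"tx": -0.72, "ty": 2.9, "tz": 0.1, "rx": 0, "ry": -0.041, "rz": 0, "jaw": 0.4}, {"tx": -0.72, "ty": 2.9, "tz": 0.13, "rx": 0, "ry": -0.041, "rz": 0, "jaw": 0.4}, {"tx": -0.71, "ty": 2.9, "tz": 0.16, "rx": 0, "ry": -0.041, "rz": 0, "jaw": 0.4}, {"tx": -0.71, "ty": 2.9, "tz": 0.19, "rx": 0, "ry": -0.041, "rz": 0, "jaw": 0.4}]}}

```text
t: 4.42
tcp_pos: [0.4886, -0.1017, 0.2271]
eef_rot: [179.9, 11.8, 176.9]
force: [1.0, 1.1, -3.4]
gripper_width: 0.058
```

{"name": "jog_arm", "arguments": {"deltas": [{"tx": -0.7, "ty": 2.9, "tz": 0.22, "rx": 0, "ry": -0.041, "rz": 0, "jaw": 0.4}, {"tx": -0.69, "ty": 2.9, "tz": 0.25, "rx": 0, "ry": -0.041, "rz": 0, "jaw": 0.4}, {"tx": -0.68, "ty": 2.9, "tz": 0.28, "rx": 0, "ry": -0.041, "rz": 0, "jaw": 0.4}, {"tx": -0.67, "ty": 2.9, "tz": 0.31, "rx": 0, "ry": -0.041, "rz": 0, "jaw": 0.4}, {"tx": -0.66, "ty": 2.9, "tz": 0.33, "rx": 0, "ry": -0.041, "rz": 0, "jaw": 0.4}]}}

```text
t: 4.83
tcp_pos: [0.5325, 0.0412, 0.2232]
eef_rot: [180.0, 23.5, 177.0]
force: [1.4, -0.3, -3.1]
gripper_width: 0.0578
```

{"name": "jog_arm", "arguments": {"deltas": [{"tx": -0.65, "ty": 2.9, "tz": 0.36, "rx": 0, "ry": -0.041, "rz": 0, "jaw": 0.4}, {"tx": -0.63, "ty": 2.5, "tz": 0.39, "rx": 0, "ry": -0.04, "rz": 0, "jaw": 0.4}, {"tx": 0, "ty": 0, "tz": 0, "rx": 0, "ry": 0, "rz": 0, "jaw": 0.4}, {"tx": 0, "ty": 0, "tz": 0, "rx": 0, "ry": 0, "rz": 0, "jaw": 0.4}]}}

```text
t: 5.17
tcp_pos: [0.5493, 0.0944, 0.2209]
eef_rot: [-180.0, 27.9, 177.2]
force: [0.2, 0.3, -3.0]
gripper_width: 0.0581
```

```bash
python3 - <<'E'
from h import *
M=np.array([.6109,.0918,.1083])
plan(M+EZ*.085,nestR(),.03)
s=get_state();print(s["tcp_pos"],s["eef_rot"],s["joint_positions"])
for n in("top","side"):
  im,d=get_image(n);cv2.imwrite(f"pics/a_{n}.png",cv2.resize(im[80:240,200:380] if n=="top" else im[110:270,230:400],None,fx=4,fy=3.7,interpolation=2))
E
```

```text
t 5.1667 dist 0.04341842173184571 rot [ 0.0006 -0.0015  0.0017] n 2
0 t [-0.083  0.025  2.169] r [ 0.0003 -0.0007  0.0008]
[0.54927171 0.09443179 0.22090896] [-179.98554197   27.91467264  177.16776118] [ -2.29040653  -8.55383587 117.01494723  -0.38860531  43.62605484
 -89.23991132]
```

View pics/a_side.png

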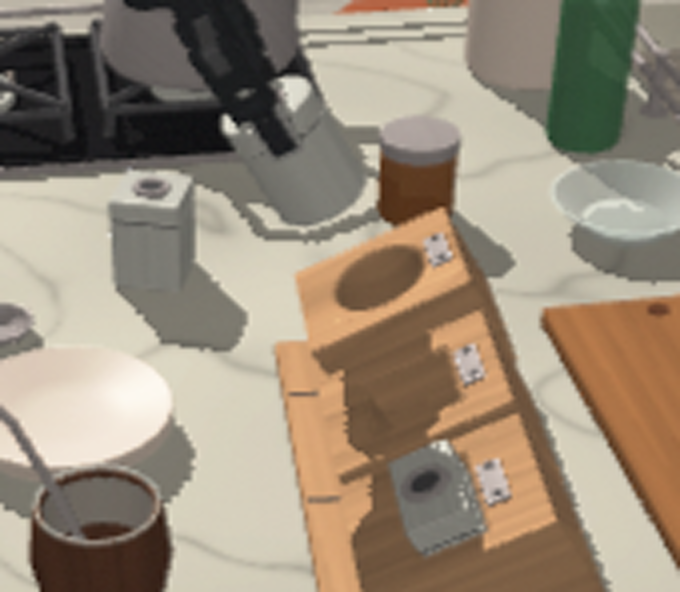

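View pics/a_top.png

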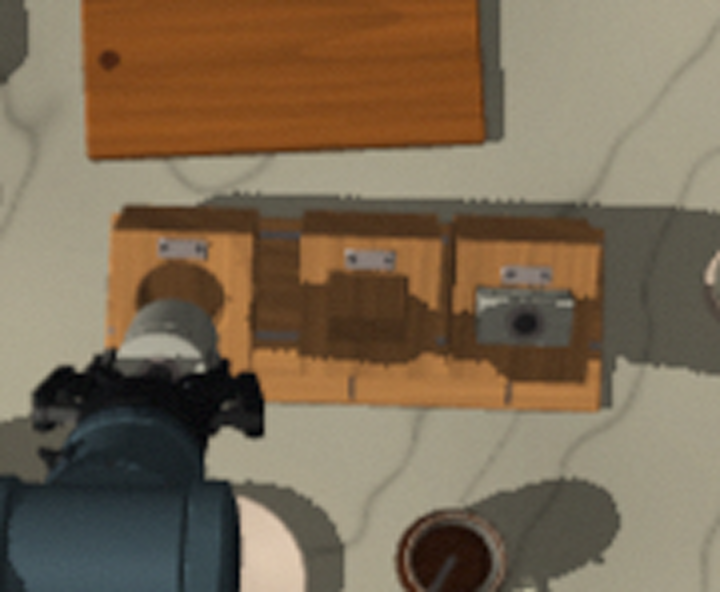

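```bash
cat > ov.py <<'E'
from h import *
import sys
def circ(c,ax,ay,r): 
    a=np.linspace(0,2*np.pi,60);return c+r*(np.cos(a)[:,None]*ax+np.sin(a)[:,None]*ay)
def sq(c,ax,ay,h):
    return np.array([c+h*(i*ax+j*ay) for i,j in((1,1),(1,-1),(-1,-1),(-1,1),(1,1))])
def overlay(tag,M,kind,ahead,half,crops,s=5):
    st=get_state();R=Rt(st["eef_rot"]).as_matrix();p=st["tcp_pos"]
    f=circ if kind=="round" else sq
    B=p+R[:,2]*ahead;L=B-R[:,2]*.08
    out={}
    for n in crops:
        im,d=get_image(n);np.savez(f"{tag}_{n}.npz",im=im,d=d)
        u0,v0,u1,v1=crops[n];q=cv2.resize(im[v0:v1,u0:u1],None,fx=s,fy=s,interpolation=2)
        for X,col in((f(B,R[:,0],R[:,1],half),(0,0,255)),(f(L,R[:,0],R[:,1],half),(255,0,255)),(f(M,EX,EY,half+.00125),(0,255,0))):
            pts=((proj(n,X)-[u0,v0]+.5)*s-.5).round().astype(int)
            cv2.polylines(q,[pts],False,col,1)
        cv2.imwrite(f"pics/{tag}_{n}.png",q)
E
python3 - <<'E'
from ov import *
overlay("b",np.array([.6109,.0918,.1083]),"round",.051,.03,{"top":(210,130,310,210),"side":(270,120,360,200)},7)
E
```

View pics/b_side.png

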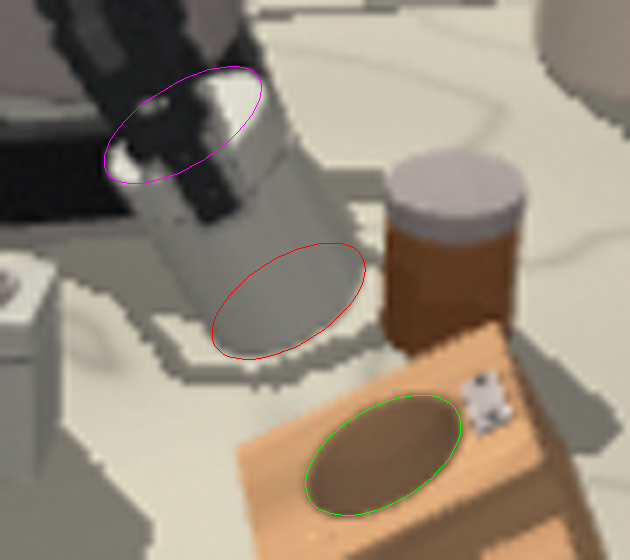

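View pics/b_top.png

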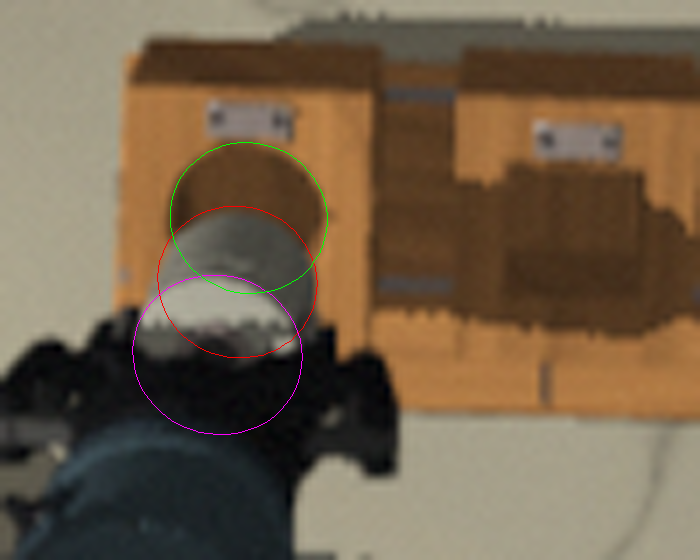

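```bash
python3 - <<'E'
from h import *
M=np.array([.6109,.0918,.1083])
plan(M+EZ*.056,nestR(),.03)
E
```

```text
t 5.3667 dist 0.0731477217598412 rot [-0.0015  0.0015 -0.0024] n 3
0 t [0.023 0.106 2.436] r [-0.0005  0.0005 -0.0008]
```

{"name": "jog_arm", "arguments": {"deltas": [{"tx": 0, "ty": 0.1, "tz": 1.5, "rx": 0, "ry": 0, "rz": 0, "jaw": 0.4}, {"tx": 0, "ty": 0.05, "tz": 2.2, "rx": 0, "ry": 0, "rz": 0, "jaw": 0.4}, {"tx": 0, "ty": 0, "tz": 2.2, "rx": 0, "ry": 0, "rz": 0, "jaw": 0.4}, {"tx": 0, "ty": 0, "tz": 0.9, "rx": 0, "ry": 0, "rz": 0, "jaw": 0.4}, {"tx": 0, "ty": 0, "tz": 0, "rx": 0, "ry": 0, "rz": 0, "jaw": 0.4}]}}

```text
t: 5.78
tcp_pos: [0.5819, 0.0914, 0.1602]
eef_rot: [-180.0, 27.9, 176.9]
force: [-0.7, 0.2, -3.9]
gripper_width: 0.0582
```

```bash
python3 - <<'E'
from ov import *
M=np.array([.6109,.0918,.1083])
plan(M+EZ*.056,nestR(),.03)
overlay("c",M,"round",.051,.03,{"side":(270,140,360,220)},7)
plan(M+EZ*.056,nestR(),.03)
s=get_state();print(s["force"],s["joint_velocities"])
overlay("c",M,"round",.051,.03,{"top":(210,130,310,210)},7)
plan(M+EZ*.056,nestR(),.03)
E
```

```text
t 5.7833 dist 0.004027144452404045 rot [-0.0017 -0.0025 -0.003 ] n 1
0 t [-0.117  0.189  0.336] r [-0.0017 -0.0025 -0.003 ]
t 5.8333 dist 0.004792110965373318 rot [-0.0015 -0.0005 -0.0026] n 1
0 t [-0.012  0.157  0.453] r [-0.0015 -0.0005 -0.0026]
[-0.39815003 -0.67604337 -2.99368386] [ 0.62615695 -2.19060741 -0.71840292  0.12837634  0.29406493  0.07599176]
t 5.8833 dist 0.005627228069299746 rot [-0.0012  0.0016 -0.0023] n 1
0 t [0.091 0.132 0.539] r [-0.0012  0.0016 -0.0023]
```

View pics/c_side.png

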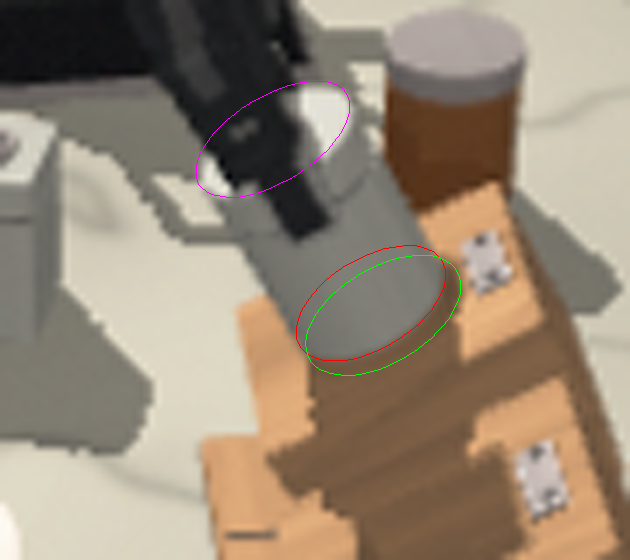

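View pics/c_top.png

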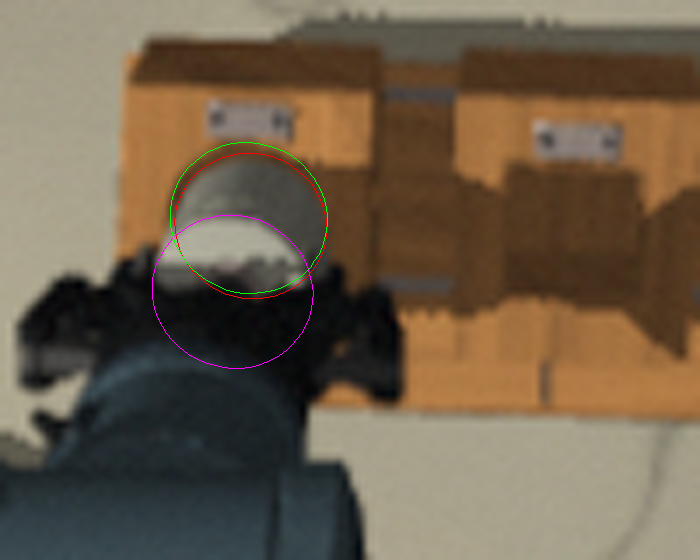

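{"name": "jog_arm", "arguments": {"deltas": [{"tx": 0, "ty": 0.1, "tz": 0.2, "rx": 0, "ry": 0, "rz": 0, "jaw": 0.4}, {"tx": 0, "ty": 0, "tz": 0.2, "rx": 0, "ry": 0, "rz": 0, "jaw": 0.4}, {"tx": 0, "ty": 0, "tz": 0.2, "rx": 0, "ry": 0, "rz": 0, "jaw": 0.4}, {"tx": 0, "ty": 0, "tz": 0, "rx": 0, "ry": 0, "rz": 0, "jaw": 0.4}, {"tx": 0, "ty": 0, "tz": 0, "rx": 0, "ry": 0, "rz": 0, "jaw": 0.4}]}}

```text
t: 6.3
tcp_pos: [0.5857, 0.0936, 0.1578]
eef_rot: [180.0, 28.2, 177.0]
force: [-0.1, -0.8, -3.9]
gripper_width: 0.058
```

```bash
python3 - <<'E'
from ov import *
M=np.array([.6109,.0918,.1083])
plan(M+EZ*.051,nestR(),.03)
overlay("d",M,"round",.051,.03,{"side":(270,140,360,220)},7)
plan(M+EZ*.051,nestR(),.03)
E
```

```text
t 6.3 dist 0.004652672627009466 rot [-0.0006  0.0027 -0.0011] n 1
0 t [ 0.099 -0.047  0.452] r [-0.0006  0.0027 -0.0011]
t 6.35 dist 0.004640264178820237 rot [-0.0006  0.0027 -0.0012] n 1
0 t [ 0.099 -0.043  0.451] r [-0.0006  0.0027 -0.0012]
```

View pics/d_side.png

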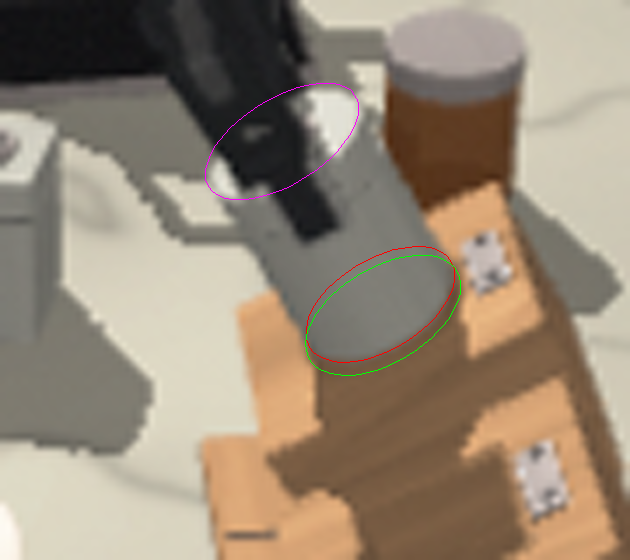

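{"name": "jog_arm", "arguments": {"deltas": [{"tx": 0.1, "ty": -0.04, "tz": 0.2, "rx": 0, "ry": 0, "rz": 0, "jaw": 0.4}, {"tx": 0, "ty": 0, "tz": 0.2, "rx": 0, "ry": 0, "rz": 0, "jaw": 0.4}, {"tx": 0, "ty": 0, "tz": 0.2, "rx": 0, "ry": 0, "rz": 0, "jaw": 0.4}, {"tx": 0, "ty": 0, "tz": 0.1, "rx": 0, "ry": 0, "rz": 0, "jaw": 0.4}, {"tx": 0, "ty": 0, "tz": 0, "rx": 0, "ry": 0, "rz": 0, "jaw": 0.4}]}}

```text
t: 6.77
tcp_pos: [0.588, 0.0929, 0.1504]
eef_rot: [-180.0, 28.1, 177.0]
force: [-0.3, -0.2, -3.3]
gripper_width: 0.0583
```

{"name": "jog_arm", "arguments": {"deltas": [{"tx": 0, "ty": 0, "tz": 0.1, "rx": 0, "ry": 0, "rz": 0, "jaw": 0.4}, {"tx": 0, "ty": 0, "tz": 0.1, "rx": 0, "ry": 0, "rz": 0, "jaw": 0.4}, {"tx": 0, "ty": 0, "tz": 0, "rx": 0, "ry": 0, "rz": 0, "jaw": 0.4}, {"tx": 0, "ty": 0, "tz": 0, "rx": 0, "ry": 0, "rz": 0, "jaw": 0.4}]}}

```text
t: 7.1
tcp_pos: [0.5891, 0.0929, 0.149]
eef_rot: [180.0, 28.1, 177.0]
force: [-0.8, 1.2, -3.2]
gripper_width: 0.058
```

```bash
python3 - <<'E'
from ov import *
M=np.array([.6109,.0918,.1083])
plan(M+EZ*.051,nestR(),.03)
s=get_state();print(nestR().inv().apply(s["force"]),s["moment"])
overlay("e",M,"round",.051,.03,{"side":(270,140,360,220)},7)
E
```

```text
t 7.1 dist 0.0047751823689405545 rot [-0.0007  0.0022 -0.0013] n 1
0 t [-0.02   0.003 -0.477] r [-0.0007  0.0022 -0.0013]
[2.25418916 1.13967251 2.46604336] [0.04107465 0.59026014 0.01288937]
```

View pics/e_side.png

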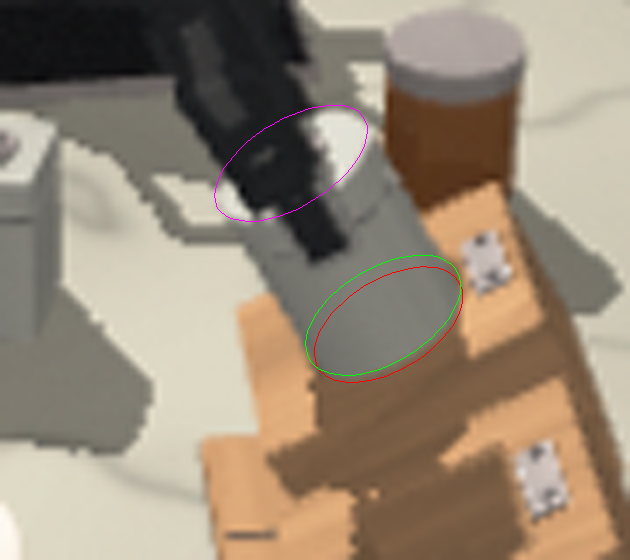

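{"name": "jog_arm", "arguments": {"deltas": [{"tx": 0, "ty": 0, "tz": 0.25, "rx": 0, "ry": 0, "rz": 0, "jaw": 0.4}, {"tx": 0, "ty": 0, "tz": 0.25, "rx": 0, "ry": 0, "rz": 0, "jaw": 0.4}, {"tx": 0, "ty": 0, "tz": 0.25, "rx": 0, "ry": 0, "rz": 0, "jaw": 0.4}, {"tx": 0, "ty": 0, "tz": 0.25, "rx": 0, "ry": 0, "rz": 0, "jaw": 0.4}, {"tx": 0, "ty": 0, "tz": 0, "rx": 0, "ry": 0, "rz": 0, "jaw": 0.4}]}}

```text
t: 7.57
tcp_pos: [0.5936, 0.0926, 0.1395]
eef_rot: [-180.0, 28.1, 177.0]
force: [-0.7, 0.1, -4.0]
gripper_width: 0.0581
```

```bash
python3 - <<'E'
from ov import *
M=np.array([.6109,.0918,.1083])
plan(M+EZ*.051,nestR(),.03)
s=get_state();print(nestR().inv().apply(s["force"]),s["moment"])
overlay("f",M,"round",.051,.03,{"side":(270,140,360,220)},7)
E
```

```text
t 7.5667 dist 0.015335013550681882 rot [-0.0008  0.0012 -0.0013] n 1
0 t [-0.067  0.01  -1.532] r [-0.0008  0.0012 -0.0013]
[2.49461303 0.03509926 3.18102143] [0.01776285 0.52174941 0.02851612]
```

View pics/f_side.png

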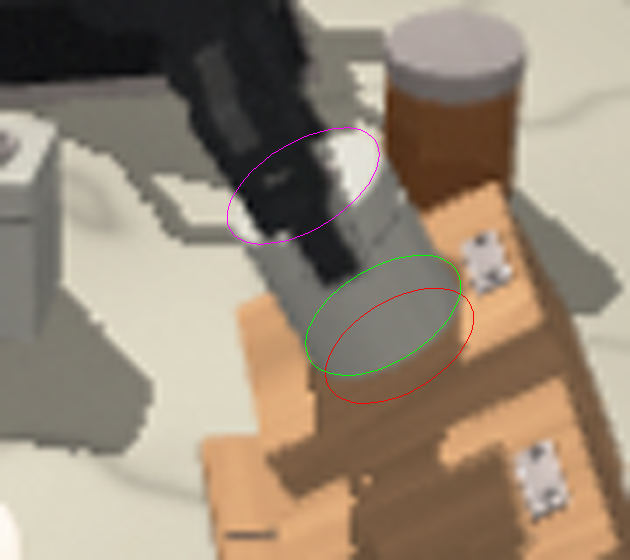

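{"name": "jog_arm", "arguments": {"deltas": [{"tx": -0.03, "ty": 0, "tz": 0.3, "rx": 0, "ry": 0, "rz": 0, "jaw": 0.4}, {"tx": 0, "ty": 0, "tz": 0.3, "rx": 0, "ry": 0, "rz": 0, "jaw": 0.4}, {"tx": 0, "ty": 0, "tz": 0.3, "rx": 0, "ry": 0, "rz": 0, "jaw": 0.4}, {"tx": 0, "ty": 0, "tz": 0.3, "rx": 0, "ry": 0, "rz": 0, "jaw": 0.4}, {"tx": 0, "ty": 0, "tz": 0.2, "rx": 0, "ry": 0, "rz": 0, "jaw": 0.4}]}}

```text
t: 8.03
tcp_pos: [0.6001, 0.0924, 0.1273]
eef_rot: [180.0, 28.0, 177.0]
force: [-4.5, 0.5, -1.1]
gripper_width: 0.0583
```

{"name": "jog_arm", "arguments": {"deltas": [{"tx": 0, "ty": 0, "tz": 0.3, "rx": 0, "ry": 0, "rz": 0, "jaw": 0.4}, {"tx": 0, "ty": 0, "tz": 0.3, "rx": 0, "ry": 0, "rz": 0, "jaw": 0.4}, {"tx": 0, "ty": 0, "tz": 0.3, "rx": 0, "ry": 0, "rz": 0, "jaw": 0.4}, {"tx": 0, "ty": 0, "tz": 0.3, "rx": 0, "ry": 0, "rz": 0, "jaw": 0.4}, {"tx": 0, "ty": 0, "tz": 0, "rx": 0, "ry": 0, "rz": 0, "jaw": 0.4}]}}

```text
t: 8.45
tcp_pos: [0.606, 0.0919, 0.1164]
eef_rot: [180.0, 28.1, 177.0]
force: [-0.1, 0.4, -7.4]
gripper_width: 0.058
```

```bash
python3 - <<'E'
from ov import *
M=np.array([.6109,.0918,.1083])
plan(M+EZ*.051,nestR(),.03)
s=get_state();print(nestR().inv().apply(s["force"]),s["moment"])
overlay("g",M,"round",.051,.03,{"side":(270,140,360,220)},7)
E
```

```text
t 8.45 dist 0.0415847819000976 rot [-0.0007  0.0009 -0.0015] n 2
0 t [-0.03   0.004 -2.079] r [-0.0003  0.0005 -0.0008]
[3.55068904 0.44134775 6.48907842] [ 0.14339668  0.97730309 -0.00464503]
```

View pics/g_side.png

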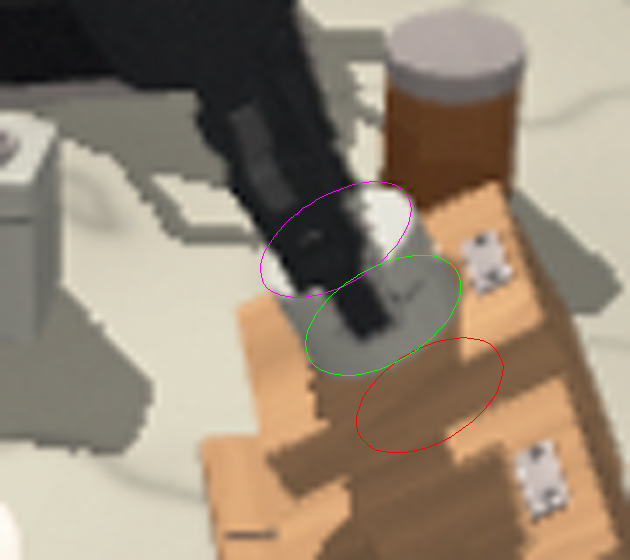

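{"name": "jog_arm", "arguments": {"deltas": [{"tx": 0, "ty": 0, "tz": 0.3, "rx": 0, "ry": 0, "rz": 0, "jaw": 0.4}, {"tx": 0, "ty": 0, "tz": 0.2, "rx": 0, "ry": 0, "rz": 0, "jaw": 0.4}, {"tx": 0, "ty": 0, "tz": 0, "rx": 0, "ry": 0, "rz": 0, "jaw": 0.4}, {"tx": 0, "ty": 0, "tz": 0, "rx": 0, "ry": 0, "rz": 0, "jaw": 1}, {"tx": 0, "ty": 0, "tz": 0, "rx": 0, "ry": 0, "rz": 0, "jaw": 1}]}}

```text
t: 8.92
tcp_pos: [0.6109, 0.0917, 0.1152]
eef_rot: [180.0, 28.4, 177.0]
force: [-0.4, 0.2, 0.1]
gripper_width: 0.0797
```

{"name": "jog_arm", "arguments": {"deltas": [{"tx": 0, "ty": 0, "tz": 0, "rx": 0, "ry": 0, "rz": 0, "jaw": 1}, {"tx": 0, "ty": 0, "tz": 0, "rx": 0, "ry": 0, "rz": 0, "jaw": 1}, {"tx": 0, "ty": 0, "tz": 0, "rx": 0, "ry": 0, "rz": 0, "jaw": 1}]}}

```text
t: 9.17
tcp_pos: [0.6096, 0.0918, 0.1142]
eef_rot: [180.0, 28.3, 177.0]
force: [0.1, -0.1, 0.1]
gripper_width: 0.0857
```

```bash
python3 - <<'E'
from ov import *
M=np.array([.6109,.0918,.1083])
plan(M+EZ*.051,nestR(),.03)
s=get_state();print(nestR().inv().apply(s["force"]),s["moment"],s["gripper_width"])
overlay("g2",M,"round",.051,.03,{"side":(270,140,360,220)},7)
E
```

```text
t 9.1667 dist 0.045212281682599165 rot [-0.0007  0.0047 -0.0014] n 2
0 t [ 0.07   0.004 -2.26 ] r [-0.0003  0.0023 -0.0007]
[-0.14910993 -0.14344284 -0.01541512] [ 0.0186711   0.23802269 -0.04480668] 0.08567494954102059
```

View pics/g2_side.png

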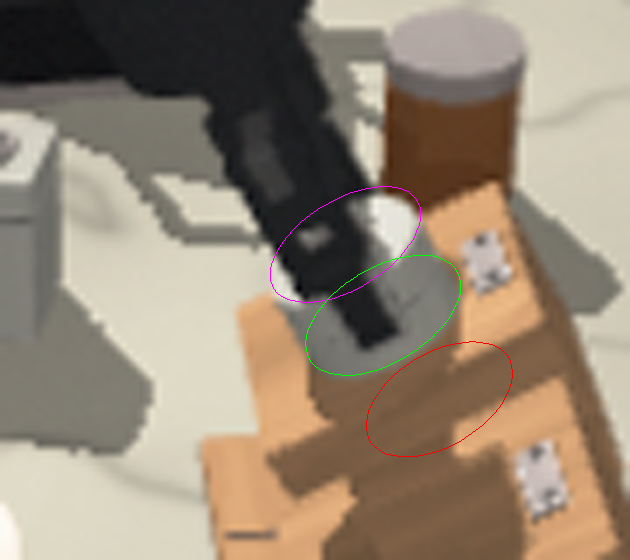

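{"name": "jog_arm", "arguments": {"deltas": [{"tx": 0, "ty": 0, "tz": -1.0, "rx": 0, "ry": 0, "rz": 0, "jaw": 1}, {"tx": 0, "ty": 0, "tz": -2.0, "rx": 0, "ry": 0, "rz": 0, "jaw": 1}, {"tx": 0.1, "ty": 0, "tz": -2.5, "rx": 0, "ry": 0.005, "rz": 0, "jaw": 0.37}, {"tx": 0, "ty": 0, "tz": -0.5, "rx": 0, "ry": 0, "rz": 0, "jaw": 0.37}, {"tx": 0, "ty": 0, "tz": 0, "rx": 0, "ry": 0, "rz": 0, "jaw": 0.37}]}}

```text
t: 9.63
tcp_pos: [0.5807, 0.0935, 0.168]
eef_rot: [180.0, 28.1, 177.0]
force: [0.2, 0.0, -0.4]
gripper_width: 0.0517
```

{"name": "jog_arm", "arguments": {"deltas": [{"tx": 0, "ty": 0, "tz": 0, "rx": 0, "ry": 0, "rz": 0, "jaw": 0.37}, {"tx": 0, "ty": 0, "tz": 0, "rx": 0, "ry": 0, "rz": 0, "jaw": 0.37}, {"tx": 0, "ty": 0, "tz": 0, "rx": 0, "ry": 0, "rz": 0, "jaw": 0.37}, {"tx": 0, "ty": 0, "tz": 0, "rx": 0, "ry": 0, "rz": 0, "jaw": 0.37}]}}

```text
t: 9.97
tcp_pos: [0.5792, 0.0933, 0.1643]
eef_rot: [-180.0, 27.7, 177.0]
force: [0.0, -0.5, 1.2]
gripper_width: 0.0317
```

```bash
python3 - <<'E'
from ov import *
M=np.array([.6109,.0918,.1083])
plan(M+EZ*.04,nestR(),.03)
s=get_state();print(nestR().inv().apply(s["force"]),s["gripper_width"])
overlay("i",M,"round",.051,.03,{"side":(260,120,360,220),"top":(210,130,310,210)},6)
E
```

```text
t 9.9667 dist 0.024380618530422612 rot [-0.0008 -0.0046 -0.0015] n 1
0 t [-0.187  0.016  2.431] r [-0.0008 -0.0046 -0.0015]
[-0.61475987 -0.5247734  -1.0668046 ] 0.03165112502173615
```

View pics/i_side.png

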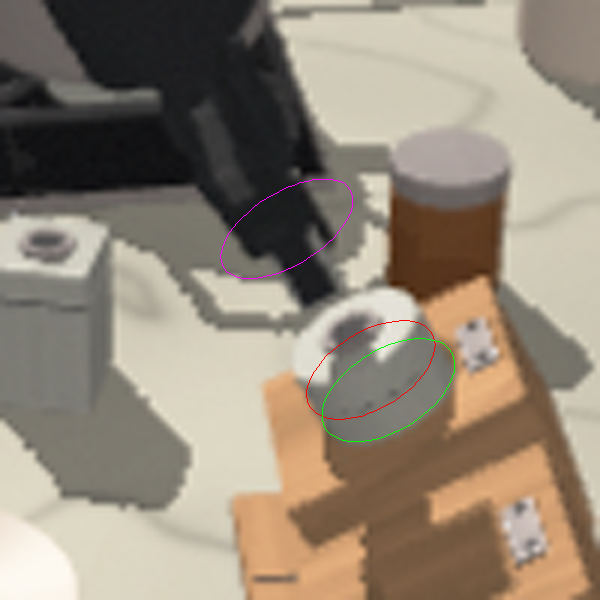

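View pics/i_top.png

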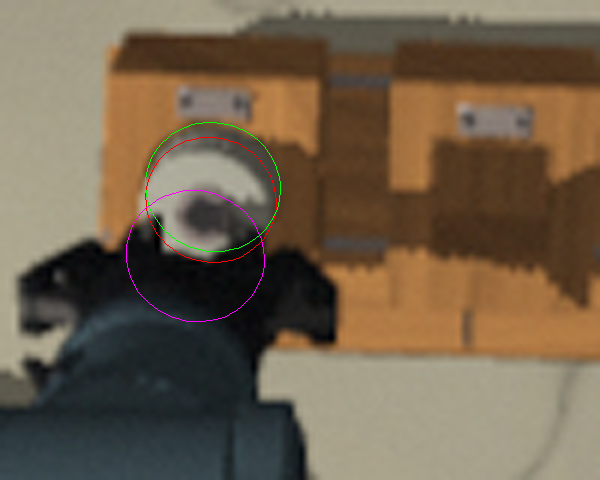

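{"name": "jog_arm", "arguments": {"deltas": [{"tx": -0.15, "ty": 0, "tz": 1.0, "rx": 0, "ry": -0.004, "rz": 0, "jaw": 0.37}, {"tx": 0, "ty": 0, "tz": 1.0, "rx": 0, "ry": 0, "rz": 0, "jaw": 0.37}, {"tx": 0, "ty": 0, "tz": 0.5, "rx": 0, "ry": 0, "rz": 0, "jaw": 0.37}, {"tx": 0, "ty": 0, "tz": 0.2, "rx": 0, "ry": 0, "rz": 0, "jaw": 0.37}, {"tx": 0, "ty": 0, "tz": 0, "rx": 0, "ry": 0, "rz": 0, "jaw": 0.37}]}}

```text
t: 10.48
tcp_pos: [0.5932, 0.0926, 0.1416]
eef_rot: [-180.0, 28.0, 177.0]
force: [0.2, 0.6, 0.0]
gripper_width: 0.0312
```

{"name": "jog_arm", "arguments": {"deltas": [{"tx": 0, "ty": 0, "tz": 0.3, "rx": 0, "ry": 0, "rz": 0, "jaw": 0.37}, {"tx": 0, "ty": 0, "tz": 0.3, "rx": 0, "ry": 0, "rz": 0, "jaw": 0.37}, {"tx": 0, "ty": 0, "tz": 0.3, "rx": 0, "ry": 0, "rz": 0, "jaw": 0.37}]}}

```text
t: 10.73
tcp_pos: [0.5981, 0.0923, 0.1349]
eef_rot: [-180.0, 28.1, 177.0]
force: [-1.4, -0.7, 2.6]
gripper_width: 0.0319
```

```bash
cat > st.py <<'E'
from ov import *
import sys
M={"r":np.array([.6109,.0918,.1083]),"s":np.array([.6042,-.0377,.1083])}[sys.argv[1]]
plan(M,nestR(),.3)
s=get_state();print("Ftool",nestR().inv().apply(s["force"]).round(2),s["gripper_width"])
E
python3 st.py r
```

```text
t 10.7333 dist 0.029508272204207875 rot [-0.0009  0.0023 -0.001 ] n 1
0 t [0.129 0.019 2.948] r [-0.0009  0.0023 -0.001 ]
Ftool [-0.01 -0.8  -2.88] 0.0319141794269488
```

{"name": "jog_arm", "arguments": {"deltas": [{"tx": 0, "ty": 0, "tz": 0.3, "rx": 0, "ry": 0, "rz": 0, "jaw": 0.37}, {"tx": 0, "ty": 0, "tz": 0.3, "rx": 0, "ry": 0, "rz": 0, "jaw": 0.37}, {"tx": 0, "ty": 0, "tz": 0, "rx": 0, "ry": 0, "rz": 0, "jaw": 0.37}]}}

```text
t: 10.98
tcp_pos: [0.6006, 0.0922, 0.1287]
eef_rot: [180.0, 28.0, 177.0]
force: [-0.5, 0.2, 0.7]
gripper_width: 0.0316
```

{"name": "jog_arm", "arguments": {"deltas": [{"tx": 0, "ty": 0, "tz": 0.3, "rx": 0, "ry": 0, "rz": 0, "jaw": 0.37}, {"tx": 0, "ty": 0, "tz": 0.3, "rx": 0, "ry": 0, "rz": 0, "jaw": 0.37}, {"tx": 0, "ty": 0, "tz": 0, "rx": 0, "ry": 0, "rz": 0, "jaw": 0.37}]}}

```text
t: 11.23
tcp_pos: [0.6033, 0.0923, 0.1239]
eef_rot: [180.0, 28.0, 177.0]
force: [-2.7, -0.2, 4.0]
gripper_width: 0.0319
```

```bash
python3 st.py r
```

```text
t 11.2333 dist 0.017324090741938386 rot [-0.0006  0.0009 -0.0011] n 1
0 t [ 0.061 -0.006  1.731] r [-0.0006  0.0009 -0.0011]
Ftool [ 0.5  -0.36 -4.75] 0.0319099539918104
```

{"name": "jog_arm", "arguments": {"deltas": [{"tx": 0, "ty": 0, "tz": 0.25, "rx": 0, "ry": 0, "rz": 0, "jaw": 0.37}, {"tx": 0, "ty": 0, "tz": 0.25, "rx": 0, "ry": 0, "rz": 0, "jaw": 0.37}, {"tx": 0, "ty": 0, "tz": 0, "rx": 0, "ry": 0, "rz": 0, "jaw": 0.37}]}}

```text
t: 11.48
tcp_pos: [0.6046, 0.0933, 0.124]
eef_rot: [-180.0, 28.1, 177.1]
force: [-55.9, 0.0, 63.0]
gripper_width: 0.0317
```

```bash
python3 - <<'E'
import sys;sys.argv=["","r"]
exec(open("st.py").read())
overlay("j",M,"round",.051,.03,{"side":(260,120,360,220)},6)
E
```

```text
t 11.4833 dist 0.017015360775817313 rot [0.     0.0009 0.0007] n 1
0 t [ 0.18  -0.115  1.688] r [0.     0.0009 0.0007]
Ftool [ 19.77  -2.83 -81.84] 0.03169998126217463
```

View pics/j_side.png

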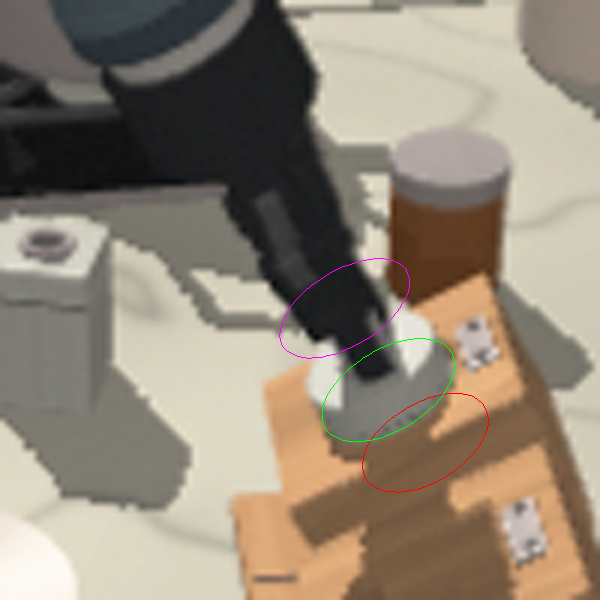

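{"name": "jog_arm", "arguments": {"deltas": [{"tx": 0, "ty": 0, "tz": -0.5, "rx": 0, "ry": 0, "rz": 0, "jaw": 0.37}, {"tx": 0, "ty": 0, "tz": -1.5, "rx": 0, "ry": 0, "rz": 0, "jaw": 0.37}, {"tx": 0, "ty": 0, "tz": -2.5, "rx": 0, "ry": 0, "rz": 0, "jaw": 0.37}, {"tx": 0, "ty": 0, "tz": -3.0, "rx": 0, "ry": 0, "rz": 0, "jaw": 0.37}, {"tx": 0, "ty": 0, "tz": -3.0, "rx": 0, "ry": 0, "rz": 0, "jaw": 0.5}]}}

```text
t: 11.95
tcp_pos: [0.5553, 0.0947, 0.212]
eef_rot: [180.0, 28.0, 177.0]
force: [1.1, -0.3, 1.1]
gripper_width: 0.0423
```

```bash
cat > dep.py <<'E'
# lid height over the face along EZ, from both cameras
from ov import *
M=np.array([.6109,.0918,.1083])
for n,cr in(("side",(260,120,400,270)),("top",(210,130,360,210))):
    im,d=get_image(n);np.savez(f"dep_{n}.npz",im=im,d=d);W=cloud(n,d)
    u0,v0,u1,v1=cr;cv2.imwrite(f"pics/dep_{n}.png",cv2.resize(im[v0:v1,u0:u1],None,fx=4 if n=="side" else 5,fy=4 if n=="side" else 5,interpolation=2))
    L=(W-M);z=L@EZ;x=L@EX;y=L@EY
    for nm,yc in(("round",0.),("square",-.1297)):
        rr=np.hypot(x,y-yc)
        lid=(rr<.026)&(rr>.016)&(abs(z)<.06)
        face=(rr>.036)&(abs(x)<.045)&(abs(y-yc)<.044)&(abs(z)<.01)
        print(n,nm,"lid z med",np.median(z[lid]).round(4),lid.sum(),"face",np.median(z[face]).round(4))
    print(n,"oblong near",end=" ")
    k=(abs(y+.25)<.02)&(abs(x)<.015)&(z>.005)&(z<.06);print(np.median(z[k]).round(4) if k.any() else None,k.sum())
E
python3 dep.py; python3 st.py s
```

```text
side round lid z med 0.0187 114 face 0.0007
side square lid z med -0.0213 25 face 0.0008
side oblong near 0.0191 222
top round lid z med 0.0189 190 face 0.0011
top square lid z med -0.0582 25 face 0.0009
top oblong near 0.0187 160
t 12.05 dist 0.17793089376355578 rot [-0.      0.0096 -0.0008] n 1
0 t [  0.539 -13.022  12.113] r [-0.      0.0096 -0.0008]
Ftool [-0.67  1.27 -0.21] 0.04268539067987704
```

View pics/dep_side.png

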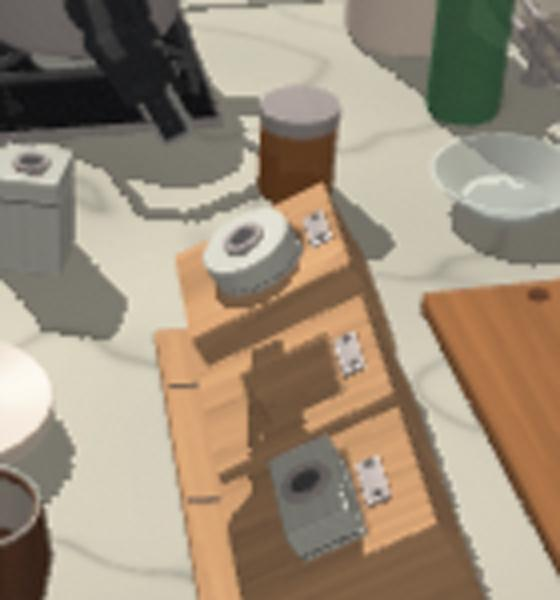

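```bash
python3 - <<'E'
from h import *
plan([.4803,.279,.16],Ro.from_euler("xyz",[180,0,160],degrees=True),.033,.09)
E
```

```text
t 12.05 dist 0.20769461638945025 rot [0.0744 0.4945 0.2907] n 7
0 t [1.484 2.566 0.126] r [0.0106 0.0706 0.0415]
1 t [1.578 2.504 0.207] r [0.0106 0.0706 0.0415]
2 t [1.663 2.44  0.295] r [0.0106 0.0706 0.0415]
3 t [1.739 2.373 0.39 ] r [0.0106 0.0706 0.0415]
4 t [1.805 2.304 0.49 ] r [0.0106 0.0706 0.0415]
5 t [1.86  2.233 0.596] r [0.0106 0.0706 0.0415]
6 t [1.906 2.162 0.706] r [0.0106 0.0706 0.0415]
```

{"name": "jog_arm", "arguments": {"deltas": [{"tx": 1.5, "ty": 2.6, "tz": 0.1, "rx": 0.011, "ry": 0.071, "rz": 0.042, "jaw": 1}, {"tx": 1.6, "ty": 2.5, "tz": 0.2, "rx": 0.011, "ry": 0.071, "rz": 0.042, "jaw": 1}, {"tx": 1.7, "ty": 2.4, "tz": 0.3, "rx": 0.011, "ry": 0.071, "rz": 0.042, "jaw": 1}, {"tx": 1.7, "ty": 2.4, "tz": 0.4, "rx": 0.011, "ry": 0.071, "rz": 0.042, "jaw": 1}, {"tx": 1.8, "ty": 2.3, "tz": 0.5, "rx": 0.011, "ry": 0.071, "rz": 0.042, "jaw": 1}]}}

```text
t: 12.47
tcp_pos: [0.4999, 0.2277, 0.1706]
eef_rot: [179.4, 7.4, 164.4]
force: [0.6, 0.8, -0.7]
gripper_width: 0.0854
```

{"name": "jog_arm", "arguments": {"deltas": [{"tx": 1.9, "ty": 2.2, "tz": 0.6, "rx": 0.011, "ry": 0.071, "rz": 0.042, "jaw": 1}, {"tx": 1.9, "ty": 2.2, "tz": 0.6, "rx": 0.011, "ry": 0.071, "rz": 0.042, "jaw": 1}, {"tx": 0, "ty": 0, "tz": 0, "rx": 0, "ry": 0, "rz": 0, "jaw": 1}, {"tx": 0, "ty": 0, "tz": 0, "rx": 0, "ry": 0, "rz": 0, "jaw": 1}]}}

```text
t: 12.8
tcp_pos: [0.4776, 0.2796, 0.1543]
eef_rot: [-179.6, -0.7, 159.9]
force: [-0.1, -0.2, 0.0]
gripper_width: 0.0853
```

```bash
python3 - <<'E'
from h import *
im,d=get_image("side");cv2.imwrite("pics/k.png",cv2.resize(im[110:230,220:340],None,fx=4.5,fy=4.5,interpolation=2))
plan([.4803,.279,.049],Ro.from_euler("xyz",[180,0,160],degrees=True),.033,.09)
E
```

```text
t 12.85 dist 0.10600114070521875 rot [-0.0062 -0.0104 -0.0029] n 4
0 t [-0.085  0.041  2.648] r [-0.0015 -0.0026 -0.0007]
```

View pics/k.png

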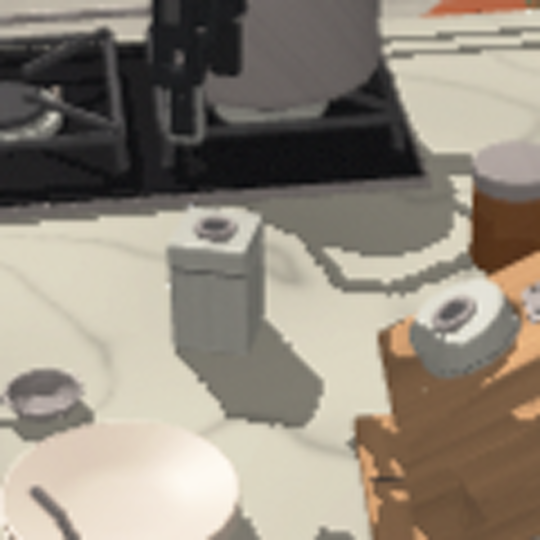

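{"name": "jog_arm", "arguments": {"deltas": [{"tx": -0.2, "ty": 0.1, "tz": 2.5, "rx": -0.004, "ry": -0.007, "rz": 0, "jaw": 1}, {"tx": 0, "ty": 0, "tz": 3.0, "rx": 0, "ry": 0, "rz": 0, "jaw": 1}, {"tx": 0, "ty": 0, "tz": 3.0, "rx": 0, "ry": 0, "rz": 0, "jaw": 1}, {"tx": 0, "ty": 0, "tz": 1.8, "rx": 0, "ry": 0, "rz": 0, "jaw": 1}, {"tx": 0, "ty": 0, "tz": 0, "rx": 0, "ry": 0, "rz": 0, "jaw": 1}]}}

```text
t: 13.27
tcp_pos: [0.4766, 0.277, 0.0492]
eef_rot: [-179.7, -0.5, 159.7]
force: [-1.1, -1.2, 0.1]
gripper_width: 0.0857
```

{"name": "jog_arm", "arguments": {"deltas": [{"tx": 0, "ty": 0, "tz": 0, "rx": 0, "ry": 0, "rz": 0, "jaw": 1}, {"tx": 0, "ty": 0, "tz": 0, "rx": 0, "ry": 0, "rz": 0, "jaw": 1}, {"tx": 0, "ty": 0, "tz": 0, "rx": 0, "ry": 0, "rz": 0, "jaw": 1}]}}

```text
t: 13.52
tcp_pos: [0.4814, 0.2794, 0.0554]
eef_rot: [179.9, 0.0, 159.7]
force: [-0.2, -0.3, -0.1]
gripper_width: 0.0857
```

```bash
python3 - <<'E'
from h import *
plan([.4803,.279,.049],Ro.from_euler("xyz",[180,0,160],degrees=True),.033,.09)
E
```

```text
t 13.5167 dist 0.006471459791255269 rot [ 0.0014  0.0001 -0.0047] n 1
0 t [ 0.085 -0.073  0.637] r [ 0.0014  0.0001 -0.0047]
```

{"name": "jog_arm", "arguments": {"deltas": [{"tx": 0.03, "ty": -0.03, "tz": 0.2, "rx": 0, "ry": 0, "rz": -0.004, "jaw": 1}, {"tx": 0, "ty": 0, "tz": 0, "rx": 0, "ry": 0, "rz": 0, "jaw": 0.4}, {"tx": 0, "ty": 0, "tz": 0, "rx": 0, "ry": 0, "rz": 0, "jaw": 0.4}, {"tx": 0, "ty": 0, "tz": 0, "rx": 0, "ry": 0, "rz": 0, "jaw": 0.4}, {"tx": 0, "ty": 0, "tz": 0, "rx": 0, "ry": 0, "rz": 0, "jaw": 0.4}]}}

```text
t: 13.93
tcp_pos: [0.4798, 0.2792, 0.0519]
eef_rot: [-180.0, -0.1, 160.0]
force: [-1.2, -0.3, 4.9]
gripper_width: 0.0513
```

{"name": "jog_arm", "arguments": {"deltas": [{"tx": 0, "ty": 0, "tz": 0, "rx": 0, "ry": 0, "rz": 0, "jaw": 0.35}, {"tx": 0, "ty": 0, "tz": 0, "rx": 0, "ry": 0, "rz": 0, "jaw": 0.35}, {"tx": 0, "ty": 0, "tz": 0, "rx": 0, "ry": 0, "rz": 0, "jaw": 0.35}]}}

```text
t: 14.18
tcp_pos: [0.4798, 0.2792, 0.0519]
eef_rot: [-180.0, -0.1, 160.0]
force: [-0.5, -0.7, 5.8]
gripper_width: 0.0509
```

{"name": "jog_arm", "arguments": {"deltas": [{"tx": 0, "ty": 0, "tz": -0.5, "rx": 0, "ry": 0, "rz": 0, "jaw": 0.35}, {"tx": 0, "ty": 0, "tz": -1.0, "rx": 0, "ry": 0, "rz": 0, "jaw": 0.35}, {"tx": 0, "ty": 0, "tz": -0.5, "rx": 0, "ry": 0, "rz": 0, "jaw": 0.35}, {"tx": 0, "ty": 0, "tz": 0, "rx": 0, "ry": 0, "rz": 0, "jaw": 0.35}, {"tx": 0, "ty": 0, "tz": 0, "rx": 0, "ry": 0, "rz": 0, "jaw": 0.35}]}}

```text
t: 14.6
tcp_pos: [0.4797, 0.2791, 0.0718]
eef_rot: [-180.0, -0.1, 160.0]
force: [-0.5, -0.5, -2.1]
gripper_width: 0.0511
```

```bash
python3 - <<'E'
from h import *
s=get_state();print(s["t"],s["tcp_pos"],s["eef_rot"],s["force"],s["gripper_width"])
for n,(u0,v0,u1,v1) in(("side",(220,110,340,230)),("top",(140,170,240,270))):
    im,d=get_image(n);cv2.imwrite(f"pics/l_{n}.png",cv2.resize(im[v0:v1,u0:u1],None,fx=4.5,fy=4.5,interpolation=2))
s=get_state();print(s["t"],s["tcp_pos"],s["eef_rot"],s["force"],s["gripper_width"])
E
```

```text
14.6 [0.47967108 0.27914547 0.07178103] [-1.79986152e+02 -1.28465348e-01  1.59971699e+02] [-0.5189224  -0.53155082 -2.13120487] 0.05108810360978941
14.7 [0.47908491 0.27894737 0.07106765] [-179.93226961   -0.19631794  159.97255645] [-0.46338893 -0.57255829 -1.89087514] 0.050924005796202126
```

View pics/l_side.png

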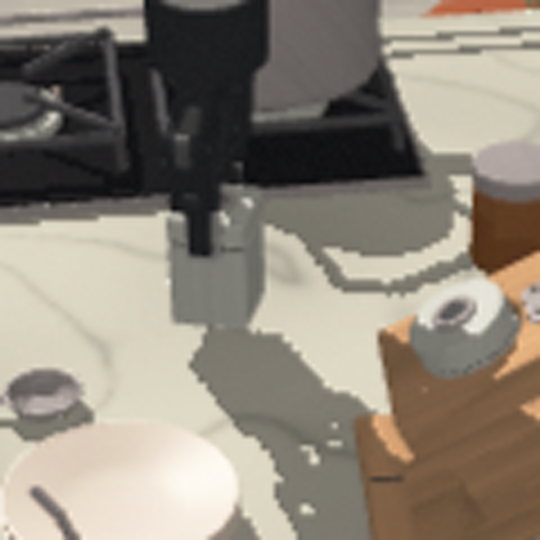

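{"name": "jog_arm", "arguments": {"deltas": [{"tx": 0, "ty": 0, "tz": -2.5, "rx": 0, "ry": 0, "rz": 0, "jaw": 0.35}, {"tx": 0, "ty": 0, "tz": -3.5, "rx": 0, "ry": 0, "rz": 0, "jaw": 0.35}, {"tx": 0, "ty": 0, "tz": -3.5, "rx": 0, "ry": 0, "rz": 0, "jaw": 0.35}, {"tx": 0, "ty": 0, "tz": -3.5, "rx": 0, "ry": 0, "rz": 0, "jaw": 0.35}, {"tx": 0, "ty": 0, "tz": -3.5, "rx": 0, "ry": 0, "rz": 0, "jaw": 0.35}]}}

```text
t: 15.12
tcp_pos: [0.4792, 0.2788, 0.2373]
eef_rot: [-179.9, -0.2, 160.0]
force: [1.0, 0.5, -2.0]
gripper_width: 0.0509
```

```bash
python3 - <<'E'
from h import *
M=np.array([.6042,-.0377,.1083]);print(M+EZ*.13)
plan(M+EZ*.13,nestR(),.03,.09)
E
```

```text
[ 0.54324903 -0.03456969  0.22308319]
t 15.1167 dist 0.32014513257554533 rot [-0.0739 -0.4893 -0.2921] n 11
0 t [-1.523 -2.477  0.127] r [-0.0067 -0.0445 -0.0266]
1 t [-1.45  -2.517  0.176] r [-0.0067 -0.0445 -0.0266]
2 t [-1.374 -2.556  0.222] r [-0.0067 -0.0445 -0.0266]
3 t [-1.294 -2.593  0.264] r [-0.0067 -0.0445 -0.0266]
4 t [-1.212 -2.629  0.302] r [-0.0067 -0.0445 -0.0266]
5 t [-1.128 -2.662  0.337] r [-0.0067 -0.0445 -0.0266]
6 t [-1.041 -2.693  0.367] r [-0.0067 -0.0445 -0.0266]
7 t [-0.952 -2.722  0.393] r [-0.0067 -0.0445 -0.0266]
8 t [-0.862 -2.749  0.415] r [-0.0067 -0.0445 -0.0266]
9 t [-0.77  -2.773  0.433] r [-0.0067 -0.0445 -0.0266]
10 t [-0.676 -2.795  0.446] r [-0.0067 -0.0445 -0.0266]
```

{"name": "jog_arm", "arguments": {"deltas": [{"tx": -1.52, "ty": -2.48, "tz": 0.1, "rx": -0.0067, "ry": -0.0445, "rz": -0.0266, "jaw": 0.35}, {"tx": -1.45, "ty": -2.52, "tz": 0.15, "rx": -0.0067, "ry": -0.0445, "rz": -0.0266, "jaw": 0.35}, {"tx": -1.37, "ty": -2.56, "tz": 0.2, "rx": -0.0067, "ry": -0.0445, "rz": -0.0266, "jaw": 0.35}, {"tx": -1.29, "ty": -2.59, "tz": 0.25, "rx": -0.0067, "ry": -0.0445, "rz": -0.0266, "jaw": 0.35}, {"tx": -1.21, "ty": -2.63, "tz": 0.3, "rx": -0.0067, "ry": -0.0445, "rz": -0.0266, "jaw": 0.35}]}}

```text
t: 15.53
tcp_pos: [0.5084, 0.1354, 0.2303]
eef_rot: [179.0, 12.7, 167.6]
force: [0.6, -0.0, -1.9]
gripper_width: 0.0508
```

{"name": "jog_arm", "arguments": {"deltas": [{"tx": -1.13, "ty": -2.66, "tz": 0.33, "rx": -0.0067, "ry": -0.0445, "rz": -0.0266, "jaw": 0.35}, {"tx": -1.04, "ty": -2.69, "tz": 0.36, "rx": -0.0067, "ry": -0.0445, "rz": -0.0266, "jaw": 0.35}, {"tx": -0.95, "ty": -2.72, "tz": 0.39, "rx": -0.0067, "ry": -0.0445, "rz": -0.0266, "jaw": 0.35}, {"tx": -0.86, "ty": -2.75, "tz": 0.41, "rx": -0.0067, "ry": -0.0445, "rz": -0.0266, "jaw": 0.35}, {"tx": -0.77, "ty": -2.77, "tz": 0.43, "rx": -0.0067, "ry": -0.0445, "rz": -0.0266, "jaw": 0.35}]}}

```text
t: 15.95
tcp_pos: [0.5373, -0.0069, 0.224]
eef_rot: [179.7, 25.6, 175.5]
force: [1.0, -0.6, -2.8]
gripper_width: 0.0509
```

{"name": "jog_arm", "arguments": {"deltas": [{"tx": -0.68, "ty": -2.8, "tz": 0.44, "rx": -0.0067, "ry": -0.0445, "rz": -0.0266, "jaw": 0.35}, {"tx": 0, "ty": 0, "tz": 1, "rx": 0, "ry": 0, "rz": 0, "jaw": 0.35}, {"tx": 0, "ty": 0, "tz": 1, "rx": 0, "ry": 0, "rz": 0, "jaw": 0.35}, {"tx": 0, "ty": 0, "tz": 0, "rx": 0, "ry": 0, "rz": 0, "jaw": 0.35}, {"tx": 0, "ty": 0, "tz": 0, "rx": 0, "ry": 0, "rz": 0, "jaw": 0.35}]}}

```text
t: 16.37
tcp_pos: [0.5523, -0.0342, 0.2043]
eef_rot: [179.9, 27.9, 177.1]
force: [0.1, 0.1, -2.0]
gripper_width: 0.051
```

{"name": "jog_arm", "arguments": {"deltas": [{"tx": 0, "ty": 0, "tz": 0, "rx": 0, "ry": 0, "rz": 0, "jaw": 0.35}, {"tx": 0, "ty": 0, "tz": 0, "rx": 0, "ry": 0, "rz": 0, "jaw": 0.35}, {"tx": 0, "ty": 0, "tz": 0, "rx": 0, "ry": 0, "rz": 0, "jaw": 0.35}]}}

```text
t: 16.62
tcp_pos: [0.5533, -0.0341, 0.2062]
eef_rot: [-180.0, 28.1, 177.2]
force: [0.6, 0.2, -1.7]
gripper_width: 0.0508
```

```bash
python3 st.py s;python3 - <<'E'
from ov import *
overlay("m",np.array([.6042,-.0377,.1083]),"sq",.052,.026,{"side":(270,120,370,220),"top":(250,130,350,210)},6)
E
python3 st.py s
```

```text
t 16.6167 dist 0.11037685606152828 rot [0.0007 0.0019 0.0015] n 1
0 t [ 0.111 -0.101 11.037] r [0.0007 0.0019 0.0015]
Ftool [0.29 0.26 1.76] 0.0508417376202775
t 16.7167 dist 0.11032086479034252 rot [0.0005 0.002  0.0012] n 1
0 t [ 0.108 -0.077 11.031] r [0.0005 0.002  0.0012]
Ftool [1.3  0.33 1.27] 0.05113862827915266
```

View pics/m_side.png

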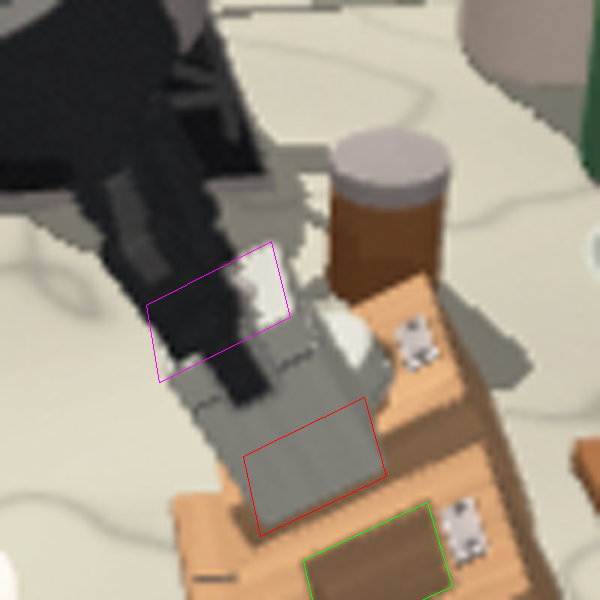

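View pics/m_top.png

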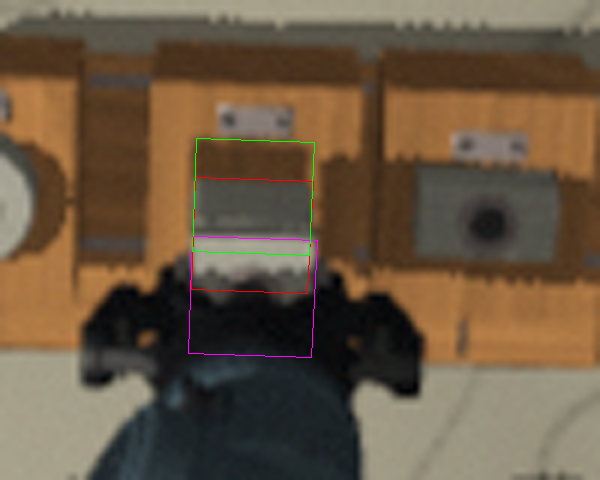

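{"name": "jog_arm", "arguments": {"deltas": [{"tx": 0.1, "ty": -0.08, "tz": 1.0, "rx": 0, "ry": 0.002, "rz": 0.001, "jaw": 0.35}, {"tx": 0, "ty": 0, "tz": 1.5, "rx": 0, "ry": 0, "rz": 0, "jaw": 0.35}, {"tx": 0, "ty": 0, "tz": 1.5, "rx": 0, "ry": 0, "rz": 0, "jaw": 0.35}, {"tx": 0, "ty": 0, "tz": 0.7, "rx": 0, "ry": 0, "rz": 0, "jaw": 0.35}, {"tx": 0, "ty": 0, "tz": 0.3, "rx": 0, "ry": 0, "rz": 0, "jaw": 0.35}]}}

```text
t: 17.13
tcp_pos: [0.5751, -0.0364, 0.159]
eef_rot: [179.9, 27.8, 177.0]
force: [-0.9, 0.4, -1.3]
gripper_width: 0.0508
```

{"name": "jog_arm", "arguments": {"deltas": [{"tx": 0, "ty": 0, "tz": 0, "rx": 0, "ry": 0, "rz": 0, "jaw": 0.35}, {"tx": 0, "ty": 0, "tz": 0, "rx": 0, "ry": 0, "rz": 0, "jaw": 0.35}, {"tx": 0, "ty": 0, "tz": 0, "rx": 0, "ry": 0, "rz": 0, "jaw": 0.35}, {"tx": 0, "ty": 0, "tz": 0, "rx": 0, "ry": 0, "rz": 0, "jaw": 0.35}, {"tx": 0, "ty": 0, "tz": 0, "rx": 0, "ry": 0, "rz": 0, "jaw": 0.35}]}}

```text
t: 17.55
tcp_pos: [0.5759, -0.0369, 0.1618]
eef_rot: [180.0, 28.0, 177.0]
force: [0.3, -0.9, -1.3]
gripper_width: 0.0508
```

```bash
python3 st.py s;python3 - <<'E'
from ov import *
overlay("n",np.array([.6042,-.0377,.1083]),"sq",.052,.026,{"side":(270,140,370,240),"top":(250,130,350,210)},6)
E
python3 st.py s
```

```text
t 17.55 dist 0.06051785179767961 rot [-0.      0.0005 -0.0005] n 1
0 t [0.009 0.062 6.051] r [-0.      0.0005 -0.0005]
Ftool [ 0.29 -0.86  1.36] 0.05076459014436618
t 17.65 dist 0.060341702451778556 rot [ 0.0001  0.0001 -0.0005] n 1
0 t [-0.015  0.057  6.034] r [ 0.0001  0.0001 -0.0005]
Ftool [0.95 0.09 1.68] 0.05086418003117161
```

View pics/n_side.png

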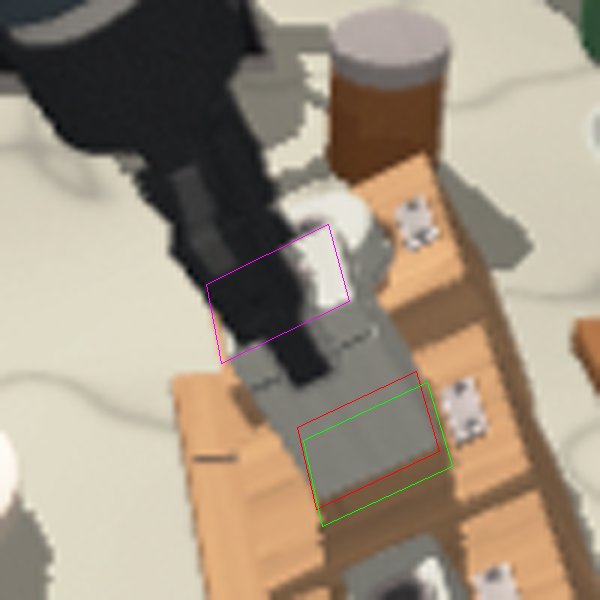

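View pics/n_top.png

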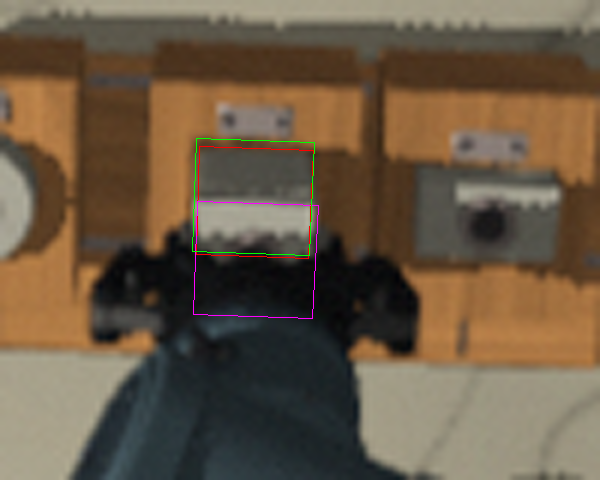

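{"name": "jog_arm", "arguments": {"deltas": [{"tx": 0, "ty": 0.04, "tz": 0.25, "rx": 0, "ry": 0, "rz": 0, "jaw": 0.35}, {"tx": 0, "ty": 0, "tz": 0.25, "rx": 0, "ry": 0, "rz": 0, "jaw": 0.35}, {"tx": 0, "ty": 0, "tz": 0.25, "rx": 0, "ry": 0, "rz": 0, "jaw": 0.35}, {"tx": 0, "ty": 0, "tz": 0.15, "rx": 0, "ry": 0, "rz": 0, "jaw": 0.35}, {"tx": 0, "ty": 0, "tz": 0, "rx": 0, "ry": 0, "rz": 0, "jaw": 0.35}]}}

```text
t: 18.07
tcp_pos: [0.5797, -0.0365, 0.1524]
eef_rot: [179.9, 27.9, 177.0]
force: [-0.7, 0.2, -3.4]
gripper_width: 0.0511
```

{"name": "jog_arm", "arguments": {"deltas": [{"tx": 0, "ty": 0, "tz": 0.1, "rx": 0, "ry": 0, "rz": 0, "jaw": 0.35}, {"tx": 0, "ty": 0, "tz": 0.1, "rx": 0, "ry": 0, "rz": 0, "jaw": 0.35}, {"tx": 0, "ty": 0, "tz": 0.1, "rx": 0, "ry": 0, "rz": 0, "jaw": 0.35}, {"tx": 0, "ty": 0, "tz": 0, "rx": 0, "ry": 0, "rz": 0, "jaw": 0.35}]}}

```text
t: 18.4
tcp_pos: [0.5811, -0.0365, 0.1501]
eef_rot: [180.0, 27.9, 177.0]
force: [-0.3, -0.4, -3.0]
gripper_width: 0.051
```

```bash
python3 st.py s;python3 - <<'E'
from ov import *
overlay("o",np.array([.6042,-.0377,.1083]),"sq",.052,.026,{"side":(270,140,370,240)},6)
E
python3 st.py s
```

```text
t 18.4 dist 0.047746262181606026 rot [ 0.0005 -0.0013 -0.0006] n 1
0 t [-9.100e-02 -1.000e-03  4.774e+00] r [ 0.0005 -0.0013 -0.0006]
Ftool [ 1.64 -0.37  2.47] 0.05097659265428833
t 18.45 dist 0.047793370215079324 rot [ 0.0005 -0.0013 -0.0007] n 1
0 t [-0.093  0.     4.778] r [ 0.0005 -0.0013 -0.0007]
Ftool [1.29 0.7  2.83] 0.050829703028129024
```

View pics/o_side.png

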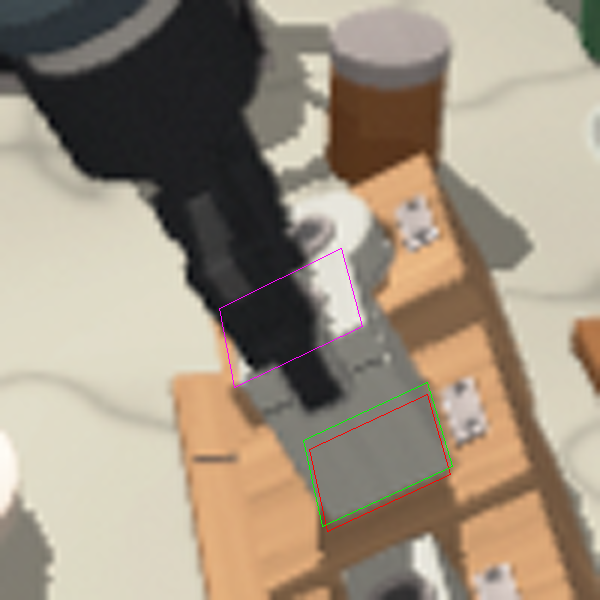

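{"name": "jog_arm", "arguments": {"deltas": [{"tx": -0.05, "ty": 0, "tz": 0.2, "rx": 0, "ry": 0, "rz": 0, "jaw": 0.35}, {"tx": 0, "ty": 0, "tz": 0.2, "rx": 0, "ry": 0, "rz": 0, "jaw": 0.35}, {"tx": 0, "ty": 0, "tz": 0.2, "rx": 0, "ry": 0, "rz": 0, "jaw": 0.35}, {"tx": 0, "ty": 0, "tz": 0.2, "rx": 0, "ry": 0, "rz": 0, "jaw": 0.35}, {"tx": 0, "ty": 0, "tz": 0, "rx": 0, "ry": 0, "rz": 0, "jaw": 0.35}]}}

```text
t: 18.87
tcp_pos: [0.5851, -0.0367, 0.1427]
eef_rot: [179.9, 27.9, 177.0]
force: [-1.2, -0.5, -4.3]
gripper_width: 0.0508
```

```bash
python3 st.py s;python3 - <<'E'
from ov import *
overlay("p",np.array([.6042,-.0377,.1083]),"sq",.052,.026,{"side":(270,140,370,240)},6)
E
python3 st.py s
```

```text
t 18.8667 dist 0.03939213471315868 rot [ 0.0007 -0.002  -0.0007] n 1
0 t [-0.081 -0.007  3.938] r [ 0.0007 -0.002  -0.0007]
Ftool [ 3.06 -0.55  3.21] 0.05083459321395358
t 18.9167 dist 0.039493044109353344 rot [ 0.0007 -0.002  -0.0007] n 1
0 t [-0.081 -0.007  3.948] r [ 0.0007 -0.002  -0.0007]
Ftool [4.61 0.85 2.96] 0.051122503508691346
```

View pics/p_side.png

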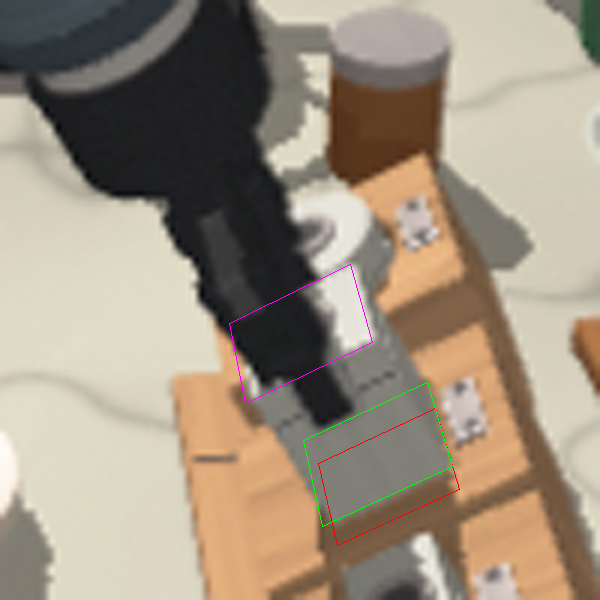

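{"name": "jog_arm", "arguments": {"deltas": [{"tx": 0.06, "ty": 0, "tz": 0.3, "rx": 0, "ry": 0, "rz": 0, "jaw": 0.35}, {"tx": 0, "ty": 0, "tz": 0.3, "rx": 0, "ry": 0, "rz": 0, "jaw": 0.35}, {"tx": 0, "ty": 0, "tz": 0.3, "rx": 0, "ry": 0, "rz": 0, "jaw": 0.35}, {"tx": 0, "ty": 0, "tz": 0.3, "rx": 0, "ry": 0, "rz": 0, "jaw": 0.35}, {"tx": 0, "ty": 0, "tz": 0.2, "rx": 0, "ry": 0, "rz": 0, "jaw": 0.35}]}}

```text
t: 19.33
tcp_pos: [0.5913, -0.0371, 0.1307]
eef_rot: [180.0, 27.9, 177.0]
force: [-8.5, 0.4, 1.8]
gripper_width: 0.0513
```

```bash
python3 st.py s
```

```text
t 19.3333 dist 0.02584385837325616 rot [ 0.0005 -0.0013 -0.0005] n 1
0 t [-0.089 -0.     2.583] r [ 0.0005 -0.0013 -0.0005]
Ftool [ 6.69 -0.02 -5.57] 0.05126004973091722
```

{"name": "jog_arm", "arguments": {"deltas": [{"tx": 0.03, "ty": 0, "tz": 0.3, "rx": 0, "ry": 0, "rz": 0, "jaw": 0.35}, {"tx": 0, "ty": 0, "tz": 0.3, "rx": 0, "ry": 0, "rz": 0, "jaw": 0.35}, {"tx": 0, "ty": 0, "tz": 0.3, "rx": 0, "ry": 0, "rz": 0, "jaw": 0.35}, {"tx": 0, "ty": 0, "tz": 0.3, "rx": 0, "ry": 0, "rz": 0, "jaw": 0.35}, {"tx": 0, "ty": 0, "tz": 0, "rx": 0, "ry": 0, "rz": 0, "jaw": 0.35}]}}

```text
t: 19.75
tcp_pos: [0.596, -0.0371, 0.1187]
eef_rot: [179.9, 27.8, 177.0]
force: [-5.2, -0.0, -5.3]
gripper_width: 0.0507
```

```bash
python3 st.py s
```

```text
t 19.75 dist 0.013262606909203323 rot [ 0.001  -0.0034 -0.0009] n 1
0 t [-0.248 -0.018  1.303] r [ 0.001  -0.0034 -0.0009]
Ftool [ 7.02 -0.3   2.24] 0.05068406095484254
```

{"name": "jog_arm", "arguments": {"deltas": [{"tx": 0, "ty": 0, "tz": 0.3, "rx": 0, "ry": 0, "rz": 0, "jaw": 0.35}, {"tx": 0, "ty": 0, "tz": 0.3, "rx": 0, "ry": 0, "rz": 0, "jaw": 0.35}, {"tx": 0, "ty": 0, "tz": 0, "rx": 0, "ry": 0, "rz": 0, "jaw": 0.35}, {"tx": 0, "ty": 0, "tz": 0, "rx": 0, "ry": 0, "rz": 0, "jaw": 1}, {"tx": 0, "ty": 0, "tz": 0, "rx": 0, "ry": 0, "rz": 0, "jaw": 1}]}}

```text
t: 20.17
tcp_pos: [0.6015, -0.0383, 0.1163]
eef_rot: [-180.0, 28.2, 177.0]
force: [1.4, 0.4, 0.5]
gripper_width: 0.0734
```

{"name": "jog_arm", "arguments": {"deltas": [{"tx": 0, "ty": 0, "tz": 0, "rx": 0, "ry": 0, "rz": 0, "jaw": 1}, {"tx": 0, "ty": 0, "tz": 0, "rx": 0, "ry": 0, "rz": 0, "jaw": 1}, {"tx": 0, "ty": 0, "tz": 0, "rx": 0, "ry": 0, "rz": 0, "jaw": 1}]}}

```text
t: 20.42
tcp_pos: [0.6005, -0.0379, 0.1158]
eef_rot: [180.0, 28.1, 177.0]
force: [0.3, 0.3, 0.0]
gripper_width: 0.0856
```

```bash
python3 st.py s
```

```text
t 20.4167 dist 0.008366981828516128 rot [-0.0002  0.0014 -0.0007] n 1
0 t [0.027 0.035 0.836] r [-0.0002  0.0014 -0.0007]
Ftool [-0.28  0.32  0.09] 0.08557530820746047
```

{"name": "jog_arm", "arguments": {"deltas": [{"tx": 0.05, "ty": 0, "tz": -1.0, "rx": 0, "ry": 0, "rz": 0, "jaw": 1}, {"tx": 0, "ty": 0, "tz": -2.0, "rx": 0, "ry": 0, "rz": 0, "jaw": 1}, {"tx": 0, "ty": 0, "tz": -2.0, "rx": 0, "ry": 0, "rz": 0, "jaw": 0.37}, {"tx": 0, "ty": 0, "tz": -0.5, "rx": 0, "ry": 0, "rz": 0, "jaw": 0.37}, {"tx": 0, "ty": 0, "tz": 0, "rx": 0, "ry": 0, "rz": 0, "jaw": 0.37}]}}

```text
t: 20.83
tcp_pos: [0.5745, -0.0366, 0.1654]
eef_rot: [-180.0, 28.2, 177.0]
force: [0.1, -0.0, -0.4]
gripper_width: 0.0521
```

{"name": "jog_arm", "arguments": {"deltas": [{"tx": 0, "ty": 0, "tz": 0, "rx": 0, "ry": 0, "rz": 0, "jaw": 0.37}, {"tx": 0, "ty": 0, "tz": 0, "rx": 0, "ry": 0, "rz": 0, "jaw": 0.37}, {"tx": 0, "ty": 0, "tz": 0, "rx": 0, "ry": 0, "rz": 0, "jaw": 0.37}, {"tx": 0, "ty": 0, "tz": 0, "rx": 0, "ry": 0, "rz": 0, "jaw": 0.37}, {"tx": 0, "ty": 0, "tz": 0, "rx": 0, "ry": 0, "rz": 0, "jaw": 0.37}]}}

```text
t: 21.25
tcp_pos: [0.5732, -0.0361, 0.1624]
eef_rot: [179.9, 27.9, 177.0]
force: [0.1, -0.1, 0.1]
gripper_width: 0.0317
```

```bash
python3 st.py s;python3 - <<'E'
from ov import *
overlay("q",np.array([.6042,-.0377,.1083]),"sq",.052,.026,{"side":(270,140,370,240)},6)
E
python3 st.py s
```

```text
t 21.25 dist 0.062349618461055 rot [ 0.0006 -0.0019 -0.0008] n 1
0 t [-2.110e-01 -2.000e-03  6.231e+00] r [ 0.0006 -0.0019 -0.0008]
Ftool [-0.16 -0.14 -0.  ] 0.031653526084512995
t 21.3 dist 0.0624810126988652 rot [ 0.0006 -0.0016 -0.0008] n 1
0 t [-1.930e-01  2.000e-03  6.245e+00] r [ 0.0006 -0.0016 -0.0008]
Ftool [ 0.09 -0.17 -0.61] 0.031761379729114546
```

View pics/q_side.png

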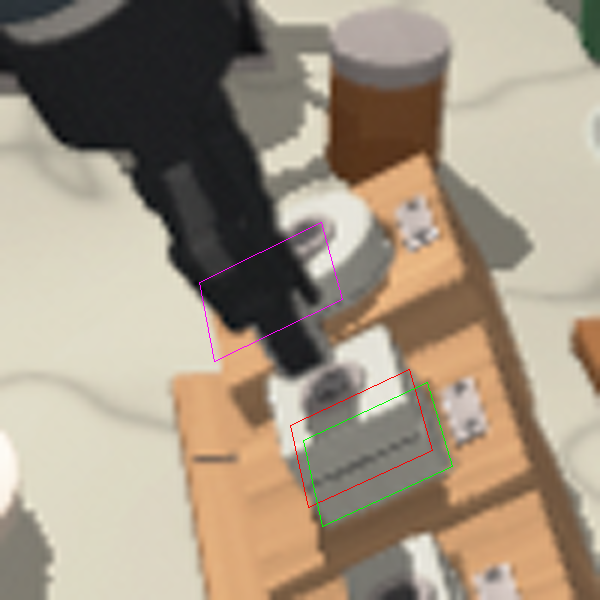

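{"name": "jog_arm", "arguments": {"deltas": [{"tx": -0.13, "ty": 0, "tz": 1.0, "rx": 0, "ry": 0, "rz": 0, "jaw": 0.37}, {"tx": 0, "ty": 0, "tz": 1.0, "rx": 0, "ry": 0, "rz": 0, "jaw": 0.37}, {"tx": 0, "ty": 0, "tz": 0.5, "rx": 0, "ry": 0, "rz": 0, "jaw": 0.37}, {"tx": 0, "ty": 0, "tz": 0.2, "rx": 0, "ry": 0, "rz": 0, "jaw": 0.37}, {"tx": 0, "ty": 0, "tz": 0, "rx": 0, "ry": 0, "rz": 0, "jaw": 0.37}]}}

```text
t: 21.72
tcp_pos: [0.5869, -0.0368, 0.1392]
eef_rot: [179.9, 27.9, 177.0]
force: [-0.1, -0.7, 0.4]
gripper_width: 0.0314
```

{"name": "jog_arm", "arguments": {"deltas": [{"tx": 0, "ty": 0, "tz": 0.3, "rx": 0, "ry": 0, "rz": 0, "jaw": 0.37}, {"tx": 0, "ty": 0, "tz": 0.3, "rx": 0, "ry": 0, "rz": 0, "jaw": 0.37}, {"tx": 0, "ty": 0, "tz": 0.3, "rx": 0, "ry": 0, "rz": 0, "jaw": 0.37}, {"tx": 0, "ty": 0, "tz": 0, "rx": 0, "ry": 0, "rz": 0, "jaw": 0.37}]}}

```text
t: 22.05
tcp_pos: [0.5914, -0.0372, 0.1317]
eef_rot: [180.0, 28.0, 177.0]
force: [-0.0, 0.3, 0.3]
gripper_width: 0.0314
```

```bash
python3 st.py s
```

```text
t 22.05 dist 0.026650048015390993 rot [ 0.0003 -0.0008 -0.0007] n 1
0 t [-0.031  0.011  2.665] r [ 0.0003 -0.0008 -0.0007]
Ftool [-0.09  0.27 -0.27] 0.031377579777172836
```

{"name": "jog_arm", "arguments": {"deltas": [{"tx": 0, "ty": 0, "tz": 0.3, "rx": 0, "ry": 0, "rz": 0, "jaw": 0.37}, {"tx": 0, "ty": 0, "tz": 0.2, "rx": 0, "ry": 0, "rz": 0, "jaw": 0.37}, {"tx": 0, "ty": 0, "tz": 0.2, "rx": 0, "ry": 0, "rz": 0, "jaw": 0.37}, {"tx": 0, "ty": 0, "tz": 0.1, "rx": 0, "ry": 0, "rz": 0, "jaw": 0.37}]}}

```text
t: 22.38
tcp_pos: [0.5953, -0.0374, 0.1248]
eef_rot: [180.0, 28.0, 177.0]
force: [-2.5, -0.3, 2.9]
gripper_width: 0.0314
```

```bash
python3 st.py s
```

```text
t 22.3833 dist 0.01877296722084193 rot [ 0.0002 -0.0006 -0.0007] n 1
0 t [-0.01   0.013  1.877] r [ 0.0002 -0.0006 -0.0007]
Ftool [ 0.8  -0.38 -3.73] 0.03142569681615319
```

{"name": "jog_arm", "arguments": {"deltas": [{"tx": 0, "ty": 0, "tz": 0.1, "rx": 0, "ry": 0, "rz": 0, "jaw": 0.37}, {"tx": 0, "ty": 0, "tz": 0.05, "rx": 0, "ry": 0, "rz": 0, "jaw": 0.37}, {"tx": 0, "ty": 0, "tz": 0, "rx": 0, "ry": 0, "rz": 0, "jaw": 0.37}]}}

```text
t: 22.63
tcp_pos: [0.596, -0.0374, 0.1236]
eef_rot: [180.0, 28.0, 177.0]
force: [0.9, 0.7, 0.1]
gripper_width: 0.0322
```

{"name": "jog_arm", "arguments": {"deltas": [{"tx": 0, "ty": 0, "tz": 0.1, "rx": 0, "ry": 0, "rz": 0, "jaw": 0.37}, {"tx": 0, "ty": 0, "tz": 0, "rx": 0, "ry": 0, "rz": 0, "jaw": 0.37}]}}

```text
t: 22.8
tcp_pos: [0.5962, -0.0374, 0.1235]
eef_rot: [180.0, 28.0, 177.1]
force: [-11.9, -0.3, 13.0]
gripper_width: 0.0317
```

```bash
python3 st.py s
```

```text
t 22.8 dist 0.017158478635774504 rot [ 0.0003 -0.0008  0.    ] n 1
0 t [0.004 0.011 1.716] r [ 0.0003 -0.0008  0.    ]
Ftool [  4.44  -0.9  -17.04] 0.03170057555204836
```

{"name": "jog_arm", "arguments": {"deltas": [{"tx": 0, "ty": 0, "tz": 0.1, "rx": 0, "ry": 0, "rz": 0, "jaw": 0.37}, {"tx": 0, "ty": 0, "tz": 0, "rx": 0, "ry": 0, "rz": 0, "jaw": 0.37}]}}

```text
t: 22.97
tcp_pos: [0.5965, -0.0374, 0.1235]
eef_rot: [180.0, 28.0, 177.1]
force: [-23.6, 1.1, 25.2]
gripper_width: 0.0318
```

```bash
python3 st.py s
```

```text
t 22.9667 dist 0.017077361845941694 rot [ 0.0004 -0.0007  0.0006] n 1
0 t [0.033 0.008 1.707] r [ 0.0004 -0.0007  0.0006]
Ftool [  9.04  -0.12 -33.33] 0.03183307591247328
```

{"name": "jog_arm", "arguments": {"deltas": [{"tx": 0, "ty": 0, "tz": -0.5, "rx": 0, "ry": 0, "rz": 0, "jaw": 0.37}, {"tx": 0, "ty": 0, "tz": -1.5, "rx": 0, "ry": 0, "rz": 0, "jaw": 0.37}, {"tx": 0, "ty": 0, "tz": -2.5, "rx": 0, "ry": 0, "rz": 0, "jaw": 0.37}, {"tx": 0, "ty": 0, "tz": -3.0, "rx": 0, "ry": 0, "rz": 0, "jaw": 0.37}, {"tx": 0, "ty": 0, "tz": -3.5, "rx": 0, "ry": 0, "rz": 0, "jaw": 0.37}]}}

```text
t: 23.38
tcp_pos: [0.5441, -0.0345, 0.2185]
eef_rot: [179.9, 27.8, 177.0]
force: [0.9, -1.0, -0.2]
gripper_width: 0.0316
```

{"name": "jog_arm", "arguments": {"deltas": [{"tx": 0, "ty": 0, "tz": -3.5, "rx": 0, "ry": 0, "rz": 0, "jaw": 0.37}, {"tx": 0, "ty": 0, "tz": -3, "rx": 0, "ry": 0, "rz": 0, "jaw": 0.37}, {"tx": 0, "ty": 0, "tz": 0, "rx": 0, "ry": 0, "rz": 0, "jaw": 0.37}, {"tx": 0, "ty": 0, "tz": 0, "rx": 0, "ry": 0, "rz": 0, "jaw": 0.37}]}}

```text
t: 23.72
tcp_pos: [0.5157, -0.0337, 0.2791]
eef_rot: [-179.9, 28.3, 177.1]
force: [-0.3, -0.3, 0.4]
gripper_width: 0.0318
```

```bash
python3 dep.py; python3 st.py s; python3 - <<'E'
import cv2,numpy as np
for n in("top","side"): cv2.imwrite(f"pics/fin_{n}.png",np.load(f"dep_{n}.npz")["im"])
E
```

```text
side round lid z med 0.0186 115 face 0.0007
side square lid z med 0.0181 174 face 0.0007
side oblong near 0.0192 226
top round lid z med 0.0189 186 face 0.0013
top square lid z med 0.0179 187 face 0.0009
top oblong near 0.0191 162
t 23.8167 dist 0.18985422060633017 rot [ 0.0005 -0.0014 -0.0009] n 1
0 t [-0.086 -0.    18.985] r [ 0.0005 -0.0014 -0.0009]
Ftool [0.49 0.39 1.  ] 0.03132670248427391
```

View pics/dep_side.png

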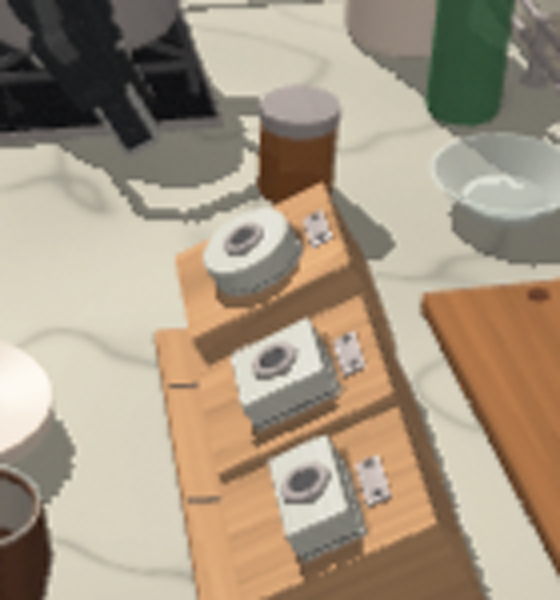

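View pics/fin_top.png

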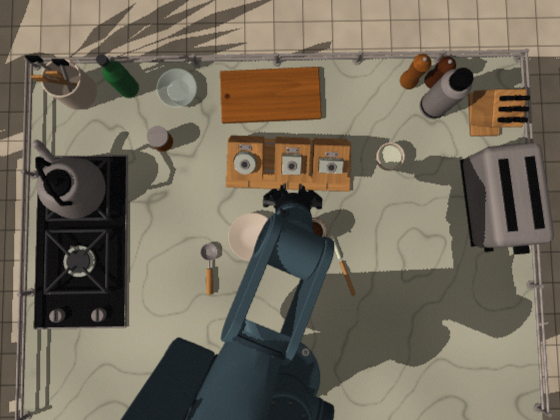

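All three lids stand level, about 17–18 mm above the face, at top-image pixels (245,162), (292,163) and (331,165). The other objects are where they were, and the arm is clear.

```bash
python3 -c "
from workcell import *
print(hand_in())"
```

```text
the job is handed in; nothing more can be done
None
```

Both canisters are away in their own nests, the round one first and then the square one. I inserted each past the spring, let go, and pushed it down with finger tips straddling the collar until it met the hard stop. I handed in with the arm clear at about 24 s of the 72 s allowed; no verdict was reported.

**Last checks:** Both cameras put the round lid about 18 mm above the block face and the square lid about 17 mm. The oblong canister reads about 18 mm, and 18 mm is the nominal figure for fully home. The 1 mm on the square is within camera accuracy, and both pushes stopped at the same depth (17.0 and 17.1 mm of tool height above the face). Nothing else appeared to have moved; the arm partly hid the cup in the last top picture.

**What went less cleanly:**
- **Round push too hard:** the round canister met the floor at about 84 N. That is under the 120 N wrist limit but more than I meant, and it was carried by the finger tips on the lid. I pushed the square one in smaller steps, to about 35 N.
- **Arm swing:** the arm swung a few mm after fast moves, so I let it settle before each fit.

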